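# Feed the token counter and hold its key switch on

### The arm

A 6-joint arm with a two-finger parallel gripper is mounted at the origin on the work surface. World frame = base frame: x ahead of the robot, y to its left, z up, the work surface at z = 0. Lengths are in m, angles in degrees, forces in N, time in s.
With the tool pointing down it reaches from about 0.35 to 0.875 m from the base axis. Payload 4.2 kg.
Tool frame: the origin (TCP) lies at the centre of the arm's flange, where the gripper is bolted on; the fingertips stand 182 mm ahead of it and the grasp point (between the pads) lies tcp_to_grasp ahead of it (tcp_to_grasp is the distance from the TCP to the grasp point, in m); z points along the fingers, y is the direction in which the jaws open and shut (so a half turn about z gives the same grasp; the last joint's range is limited). The gripper opens to 87 mm and grips with 3 to 60 N. Pads are 19 mm wide; open, the fingers measure 117 mm over their backs; the gripper's body (75 mm by 190 mm) begins 51 mm behind the grasp point.
Start: joints at [84.488, 22.042, 0.453, 0, -68.411, -14.817], TCP at [0.217, 0.586, 0.405] pointing down, gripper open.
Joint ranges: [-179.83, 179.83], [-69.29, 118.12], [-61.27, 80.66], [-181.25, 117.63], [-171.15, -9.14], [-177.46, 177.46]. Speed limits (degrees/s): [159.86, 159.86, 180, 180, 180, 180].

### API

Orientations are given as a 3x3 rotation matrix whose columns are the frame's x, y, z axes.
In Python, from plant import state, camera, sign_off, outline_of, landmark_of, tcp_to_grasp gives the robot as it stands.
- The arm moves only by the tool jog_arm, never from a script. Its argument "commands" is a list of rows, each a list of 4 numbers: the shift along the tool's x, y, z in m, then the turn about the tool's z in rad. In form: [[dx, dy, dz, turn], ...]. A call has exactly 10 rows; each row is the pose to reach, as a shift and turn from the pose commanded when the call began, along the tool's axes at that moment; what a row does not reach only later rows make up. A row lasts 1/12 s, in which the tool goes at most 41.7 mm and 7.16 degrees, less where a joint would pass 70% of its speed; a pose out of reach is approached as far as the arm can. A call with a gripper value outside its range is refused whole. "fingers" is the finger opening in m, from 0 to 0.087, set as the call begins (left out, the last holds). The fingers move at their own pace and stop on an object; "force" is the grip in N (left out, the last holds). Time passes only in rows, so rows that repeat a pose let the fingers close, or fill a call up. It gives the time, the measured TCP pose, the force and the opening at its end, in the units of the state.
- state(): the state, without advancing time (a new reading comes with each control period).
- camera(name): name is "side" or "top"; returns a dict with "img" (480x640x3 uint8, blue, green, red), "camera_matrix" (3x3 intrinsics, pixels), "k1" (the pictures are not rectified: a ray, as slopes to the right and down, at radius r is drawn at 1 + k1 r^2 times it, then the intrinsics apply), "rvec" (rotation vector, rad) and "tvec" (3), from world to camera coordinates, as OpenCV has them. Camera axes: x right, y down, z forward; pixel columns grow to the right and rows downward; lengths in m; the calibration is good to about 2 mm. A picture is of the moment at which its call begins. There is no depth.
- sign_off(): hands the job in, once; it reports no verdict.
Trained networks look in the newest picture that a camera, given by its name, has taken for a name from the list of things; names that differ only in an ending like _2 or _b are one class to them, and where a whole thing is asked for, a point or a joint stands for the part that bears it (a point fixed in the world has none). Each returns a list of dicts, best first, with "score" (0 to 1); they miss things now and then, are a little off and sometimes report something else, mostly with a low value. They report only what shows in the picture. A call takes as long as a camera call.
- outline_of(thing, camera): "region" (480x640 bool, what is visible of it) and "box" ([centre column, centre row, width, height] in pixels, round what is visible of it).
- landmark_of(thing, camera): "location" ([column, row] in pixels: a listed point, or the origin of a listed thing).
The state is a dict: "t": time; "qpos": joint angles; "qvel": joint speeds; "effort": joint torques, N m; "tool_pos": TCP position; "orientation": TCP orientation; "ft_force": force on the tool from outside, world axes, zero at the start; "ft_torque": the same for the moment, N m; "opening": finger opening in m.
Only numpy, scipy, OpenCV 4.12 (cv2) and the standard library are available. Lean on these libraries where they do the work, as an engineer would, in place of code of your own. Each camera call takes 0.05 s, during which the arm holds its last target.

### The job

At the checkout, tip the token counter's steel tray up by its handle so that all four trolley tokens slide into the hopper, then lower the tray flat again. Take the key with the square-cornered bow out of the key rest, push it fully home in the counter's lock (the pins are sticky, so a little wiggling helps) and turn it a quarter turn clockwise. The switch springs back, so finish while still gripping the key and holding it turned; leave the round-bowed key and the goods on the belt where they are.

Things in the scene. Friction and masses are not known exactly. Their poses are not given: they have to be found in the camera images.
- counter: White token counter, fixed, 220 (x) by 339 (y) mm, 105 mm high. Origin: on the work surface under the hopper's centre; z up. The hopper is a steel-lined pit open at the top, 150 (x) by 101 (y) mm, 97 mm deep, centred on the origin. The tray is on the +y side, the lock on the -y side (axis at x = 0, y = -115 mm). Position and yaw vary.
- tray (a joint): Hinge of the tipping tray, rad: 0 = flat, grows as the handle end is lifted, stop at 1.25. Friction keeps it where it is left; lifting takes about 5 N at the handle. The tokens slide out from roughly 0.8 to 1.1 rad.
- tray_hinge (a point): Middle of the tray's hinge line: along the counter's x axis at counter y = +50 mm, 107 mm above the work surface. The tray is a steel pan 124 mm wide (x), 116 mm long, its walls 35 mm above the hinge line, open on the hinge side, where it pours towards the counter's -y into the hopper.
- tray_handle (a point): Middle of the tray's handle: a round bar 10 mm thick along the counter's x axis, 88 mm free between two uprights. With the tray flat it is 114 mm in counter +y from the hinge line and 70 mm above it, 30 mm clear over the tray's outer wall. It moves on a circle of 134 mm about the hinge line and can turn between fingers that pinch it from above.
- token0_center (a point): Centre of a plain brass trolley token, a disc 26 mm across and 8 mm thick, 20 g. Starts lying in the tray. All four are alike.
- token1_center (a point): Centre of a plain brass trolley token, a disc 26 mm across and 8 mm thick, 20 g. Starts lying in the tray. All four are alike.
- token2_center (a point): Centre of a plain brass trolley token, a disc 26 mm across and 8 mm thick, 20 g. Starts lying in the tray. All four are alike.
- token3_center (a point): Centre of a plain brass trolley token, a disc 26 mm across and 8 mm thick, 20 g. Starts lying in the tray. All four are alike.
- rest: Dark wooden block that the keys stand in, fixed to the counter top: 60 (x) by 125 (y) by 48 mm high, origin in the centre of its underside. It has two slots on its y axis, at y = -36 and +36 mm; which key stands in which varies. Its place and yaw vary.
- key: The key to use, 40 g, upright in the rest. Origin: underside of its shoulder, on the block's top. z up, x across its thickness, y across its width. Above: shoulder 10 (x) by 18 (y) by 5 mm, then a steel rectangular bow 8 (x) by 28 (y) mm, 5 to 39 mm up. Below: steel blade 4 (x) by 12 (y) mm, straight for 24 mm, tapering to a nose at 34 mm. Same after half a turn about z.
- key_grip (a point): Middle of the key's bow, 26 mm above the key's origin; pinch it here across the 8 mm thickness (the key's x).
- round_key: Another key, same sizes, but its bow is a round disc 32 mm across. Not to be used; leave it standing in the rest.
- plug (a joint): Turn of the lock's brass cylinder, rad: 0 = rest, grows clockwise seen from above, stop at 1.571 (a quarter turn). A spring turns it back to 0 when let go (0.04 N m at rest, 0.17 N m at the quarter). The key has about 0.13 rad of play, so the hand must turn a little past the quarter to bring the cylinder to its stop.
- keyway (a point): Centre of the keyway's mouth on the cylinder's top face, 108 mm above the work surface; axes turn with it: z up, y along the slot (counter's y at rest). Slot 5.5 (x) by 13.5 (y) mm, bevelled. The key goes straight down, y along y, until its shoulder meets the face (key origin here). Three sticky pins in the slot's ends, 8, 14, 20 mm down, drag on it: up to 15 N; 0.06 rad yaw wiggles ease it.
- bottle: Amber bottle, bystander, 58 mm across, 150 mm tall; origin under its centre.
- carton: Cardboard carton, bystander, 70 by 110 by 45 mm; origin under its centre.
- tub: Clear tub with a white lid, bystander, 90 mm across, 60 mm tall; origin under its centre.

How it is judged:
By the outcome, as a careful person would: the job done as asked, in the order asked, and still so for the second after the job is handed in, while the arm keeps its last pose, push and grip.
It also fails if it takes over 72 s, if anything falls off the work surface, if the arm or the gripper's body presses on something with over 40 N, if the wrist force passes 120 N, or if a joint passes its speed limit or range.

## Working session

There is one attempt and no reset: what is moved stays moved. The work goes in short steps, Python scripts to look and compute and a tool call to move; the robot and the scene stay as the last step left them, time stands still between calls to the robot, and variables do not carry over. Pictures are saved under pics/ and viewed, and the job is handed in when it is done.

Besides the shell and the picture viewer there is one more tool, called after "Request:" as a command line: name --pt "numbers of a row" for each row, then --argument value for the rest. jog_arm: Moves the arm, as the interface text tells. Its arguments: {"type":"object","properties":{"commands":{"type":"array"},"fingers":{"type":"number"},"force":{"type":"number"}},"required":["commands"]}

```bash
ls; mkdir -p pics; python3 - <<'E'
from plant import *
import plant,cv2
print(tcp_to_grasp); s=state(); print(s)
for c in ("side","top"):
    d=camera(c); cv2.imwrite(f"pics/{c}0.png",d["img"]); print(c,d["camera_matrix"],d["k1"],d["rvec"],d["tvec"])
E
```

```text
pics
0.1635
{'t': 0.0, 'qpos': array([ 8.44897631e+01,  2.20910976e+01,  3.79542039e-01, -3.14967453e-02,
       -6.84096045e+01, -1.48168862e+01]), 'qvel': array([-0.10674634, -0.05060263, -0.03078924, -0.02851036,  0.04065198,
        0.06897944]), 'effort': array([ 5.44255745e-04, -3.90664959e+01,  1.87403548e+01,  4.21980321e+00,
        1.10679941e-02, -1.85874119e-04]), 'tool_pos': array([0.21699938, 0.5858995 , 0.4036475 ]), 'orientation': array([[ 9.37654136e-01, -3.47569008e-01, -7.11840700e-04],
       [-3.47569733e-01, -9.37651883e-01, -2.05573357e-03],
       [ 4.70505027e-05,  2.17498136e-03, -9.99997634e-01]]), 'ft_force': array([ 0.51726662, -1.30518428, -0.61745658]), 'ft_torque': array([-0.00692971,  0.05856435,  0.00844781]), 'opening': 0.08711055727965895}
side [[483.72970832   0.         318.15657581]
 [  0.         483.72970832 242.83810712]
 [  0.           0.           1.        ]] 0.04243425111750409 [ 0.67993625 -2.64228896  1.07987853] [0.40617079 0.31977753 0.89268251]
top [[593.86906335   0.         323.66201472]
 [  0.         593.86906335 244.36218689]
 [  0.           0.           1.        ]] -0.1837238241866336 [ 2.1383942  -2.18504566  0.08520923] [-0.05526653  0.5177861   1.59568842]
```

View pics/side0.png

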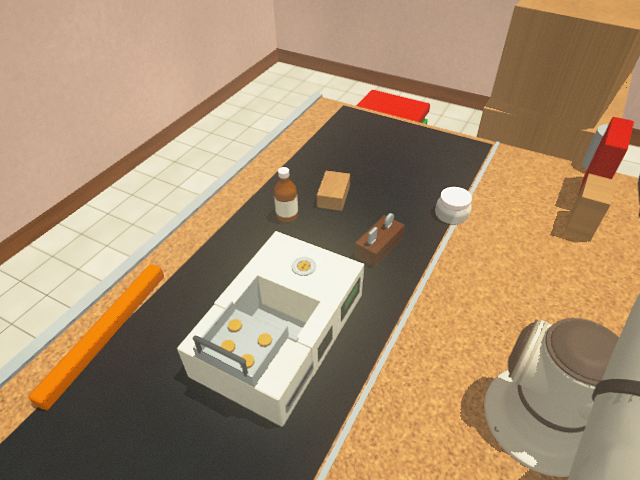

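View pics/top0.png

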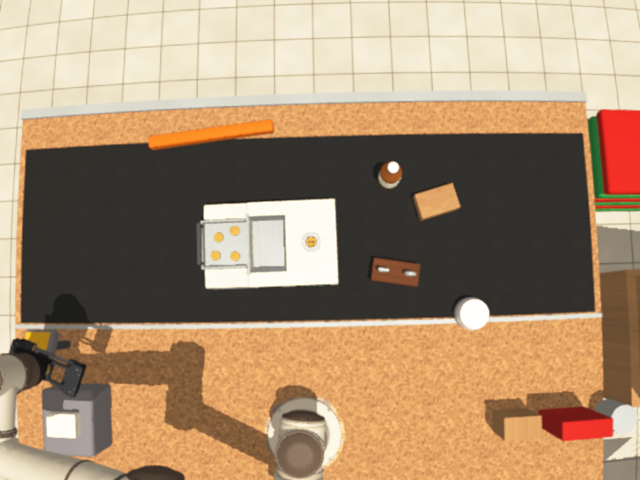

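```bash
cat > h.py <<'E'
import numpy as np,cv2
from scipy.optimize import least_squares
def par(d): return (d["camera_matrix"],np.array([d["k1"],0,0,0,0.]),np.array(d["rvec"]).reshape(3,1),np.array(d["tvec"]).reshape(3,1))
def proj(d,P):
    K,D,r,t=par(d); return cv2.projectPoints(np.array(P,float).reshape(-1,3),r,t,K,D)[0].reshape(-1,2)
def ray(d,uv):
    K,D,r,t=par(d); R=cv2.Rodrigues(r)[0]
    n=cv2.undistortPoints(np.array(uv,float).reshape(-1,1,2),K,D)[0,0]
    v=R.T@np.array([n[0],n[1],1]); return (-R.T@t).ravel(), v/np.linalg.norm(v)
def tri(rs):
    A=np.zeros((3,3));b=np.zeros(3)
    for o,v in rs:
        M=np.eye(3)-np.outer(v,v);A+=M;b+=M@o
    p=np.linalg.solve(A,b); return p,[np.linalg.norm((np.eye(3)-np.outer(v,v))@(p-o)) for o,v in rs]
def atz(d,uv,z):
    o,v=ray(d,uv); return o+v*(z-o[2])/v[2]
E
python3 - <<'E'
from plant import *
from h import *
d={c:camera(c) for c in("side","top")}
for n in ["counter","tray_hinge","tray_handle","token0_center","rest","key","key_grip","round_key","keyway","bottle","carton","tub"]:
    L={}
    for c in d:
        r=landmark_of(n,c)
        print(n,c,[(np.round(q["location"],1),round(q["score"],2)) for q in r[:4]])
        if r: L[c]=r[0]["location"]
    if len(L)==2:
        p,e=tri([ray(d[c],L[c]) for c in L]); print("   ",np.round(p,4),np.round(e,4))
E
```

```text
counter side [(array([277.6, 333.3]), 0.89)]
counter top [(array([268., 246.]), 0.85), (array([313.6, 242. ]), 0.69), (array([466.5, 309.2]), 0.43)]
    [0.5152 0.0864 0.0165] [0.0012 0.0012]
tray_hinge side [(array([259.7, 323.5]), 0.75)]
tray_hinge top [(array([248.3, 243.3]), 0.57), (array([383.4, 272.2]), 0.42)]
    [0.5172 0.1295 0.1033] [0.0014 0.0014]
tray_handle side [(array([218.3, 349. ]), 0.95)]
tray_handle top [(array([200.4, 246. ]), 0.64)]
    [0.5088 0.2422 0.1774] [0.0054 0.0054]
token0_center side [(array([263.5, 337.7]), 0.45)]
token0_center top [(array([233. , 253.7]), 0.62)]
    [0.4862 0.1648 0.1248] [0.0018 0.0018]
rest side [(array([379.7, 248.7]), 0.62)]
rest top [(array([392.1, 274.5]), 0.62), (array([390.2, 177.9]), 0.34)]
    [ 0.4317 -0.2526  0.0023] [0.0007 0.0007]
key side [(array([371.5, 241.9]), 0.47)]
key top [(array([199.9, 242.7]), 0.52), (array([381.1, 270.7]), 0.37)]
    [0.3933 0.1556 0.4455] [0.0925 0.0925]
key_grip side [(array([372.9, 234.5]), 0.54), (array([262.5, 340.8]), 0.26)]
key_grip top [(array([382.7, 268.3]), 0.55), (array([394. , 275
[... 201 characters left out ...]
.4]), 0.5), (array([394.7, 276.7]), 0.34)]
    [0.3839 0.146  0.4726] [0.0972 0.0972]
keyway side [(array([219.2, 351.2]), 0.75), (array([305.9, 262.8]), 0.55)]
keyway top [(array([310.6, 242.2]), 0.44)]
    [ 0.6143  0.0415 -0.1638] [0.0961 0.0961]
bottle side [(array([287.8, 213.2]), 0.86)]
bottle top [(array([388.4, 180.4]), 0.88)]
    [ 0.6948 -0.2493  0.0112] [0.0022 0.0022]
carton side [(array([332.5, 197.8]), 0.8)]
carton top [(array([215.2, 255.1]), 0.74), (array([384.4, 269.5]), 0.43)]
    [0.4146 0.1262 0.4644] [0.0445 0.0445]
tub side [(array([449.7, 214. ]), 0.81), (array([372.7, 239.7]), 0.15)]
tub top [(array([465.1, 310.9]), 0.62)]
    [ 0.3237 -0.4522  0.0055] [0.0018 0.0018]
```

The side view shows the counter near (277,330), the lock at (304,266), and the rest at (380,240) with two keys. The top view shows the counter near (270,245), the handle at (202,245), the lock at (311,241), and the rest at (396,271). I'll zoom in to get precise features.

```bash
python3 - <<'E'
import cv2
s=cv2.imread("pics/side0.png");t=cv2.imread("pics/top0.png")
def crop(i,x,y,w,h,f,n): cv2.imwrite(n,cv2.resize(i[y:y+h,x:x+w],None,fx=f,fy=f,interpolation=cv2.INTER_CUBIC))
crop(t,190,185,160,115,5,"pics/t_counter.png")
crop(t,360,250,70,45,11,"pics/t_rest.png")
crop(s,170,225,200,150,4,"pics/s_counter.png")
crop(s,345,205,66,64,9,"pics/s_rest.png")
E
```

```text
(no output)
```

View pics/t_counter.png

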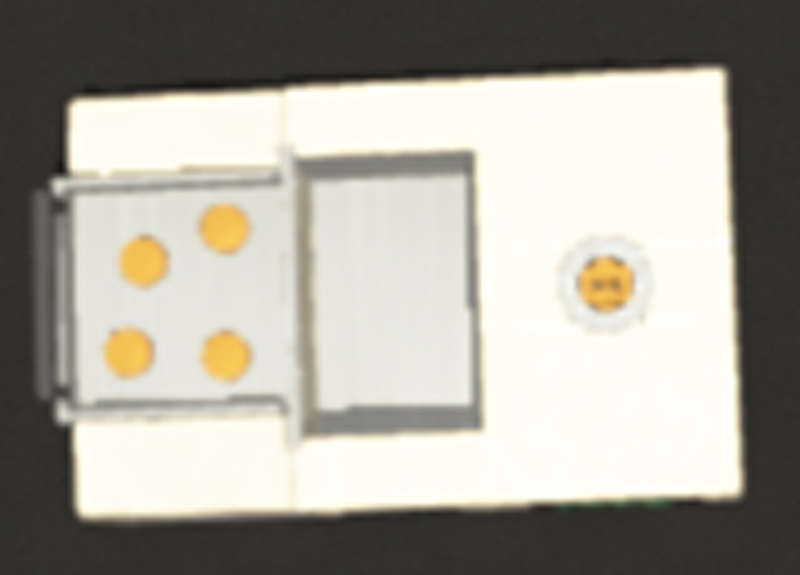

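View pics/t_rest.png

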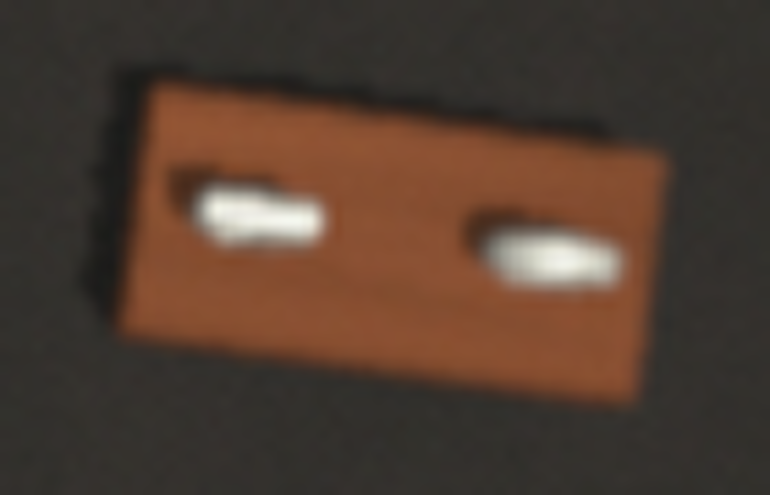

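View pics/s_counter.png

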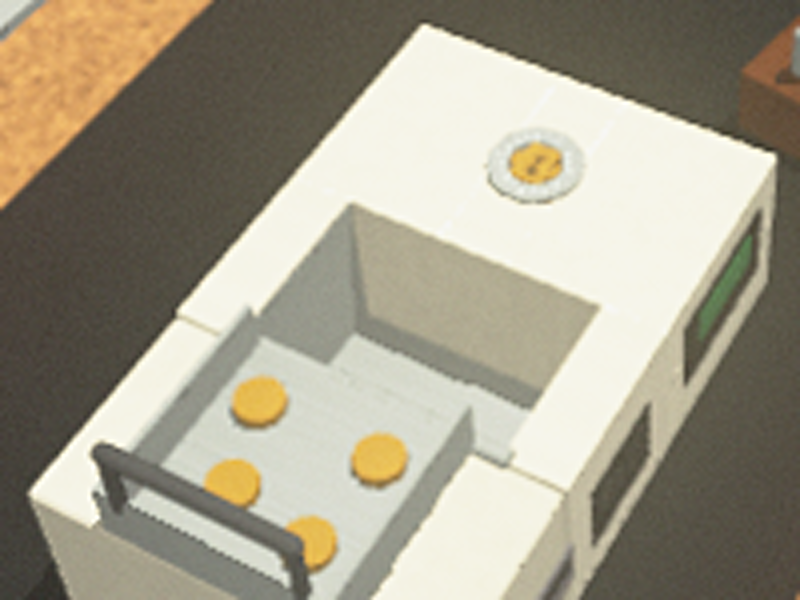

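View pics/s_rest.png

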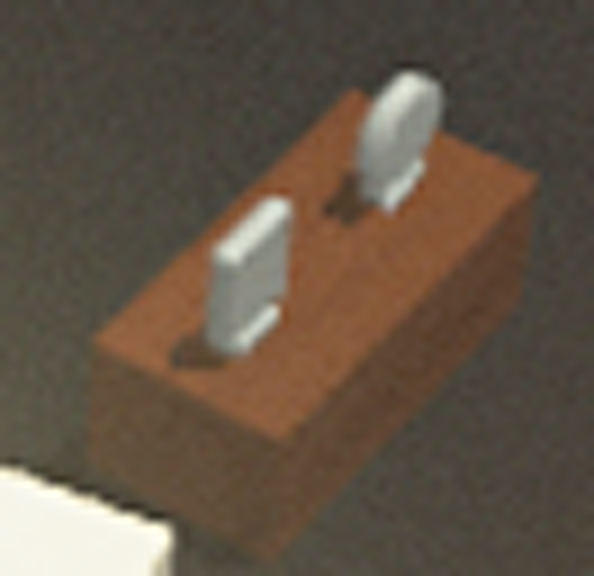

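The square key is at the end of the rest nearest the counter: roughly (372,234) in the side view and (383,269) in the top view. Next I'll fit the poses from picked features.

```bash
cat > fit.py <<'E'
from h import *
import pickle,os
from plant import camera
if not os.path.exists("cams.pkl"):
    d={c:camera(c) for c in("side","top")}; pickle.dump(d,open("cams.pkl","wb"))
d=pickle.load(open("cams.pkl","rb"))
def T(x,y): return ((x+.5)/5-.5+190,(y+.5)/5-.5+185)
def S(x,y): return ((x+.5)/4-.5+170,(y+.5)/4-.5+225)
def TR(x,y): return ((x+.5)/11-.5+360,(y+.5)/11-.5+250)
def SR(x,y): return ((x+.5)/9-.5+345,(y+.5)/9-.5+205)
def two(n,a,b):
    p,e=tri([ray(d["side"],a),ray(d["top"],b)]); print(n,np.round(p,4),np.round(e,4)); return p
two("lock",S(536,163),T(605,283))
two("cornerTR",S(424,25),T(725,68))
two("cornerBR",S(776,157),T(743,496))
two("cornerTL",S(32,495),T(68,100))
two("pitTR",S(352,203),T(473,152))
two("pitBR",S(600,303),T(482,430))
two("handle far",S(97,450),T(42,190)); two("handle near",S(297,545),T(44,400))
two("rest BL",SR(285,438),TR(120,337))
two("rest TL",SR(95,342),TR(150,82))
two("rest BR",SR(538,180),TR(638,404))
two("rest TR",SR(355,90),TR(667,155))
two("key top",SR(252,228),TR(262,215))
two("round top",SR(412,80),TR(553,257))
E
python3 fit.py
```

```text
lock [ 0.5175 -0.0342  0.1086] [0.0003 0.0003]
cornerTR [ 0.6297 -0.0989  0.1036] [0.0003 0.0003]
cornerBR [ 0.4079 -0.1024  0.1043] [0.0024 0.0024]
cornerTL [0.6205 0.2478 0.1039] [0.0013 0.0013]
pitTR [0.5881 0.0337 0.1067] [0.0005 0.0005]
pitBR [0.4426 0.0308 0.1087] [0.0003 0.0003]
handle far [0.5638 0.2455 0.1774] [0.0004 0.0004]
handle near [0.4592 0.2441 0.1829] [0.0021 0.0021]
rest BL [ 0.4159 -0.1894  0.0525] [0.001 0.001]
rest TL [ 0.4764 -0.1991  0.0502] [0.0006 0.0006]
rest BR [ 0.397  -0.3156  0.0473] [0.0013 0.0013]
rest TR [ 0.4566 -0.3249  0.0478] [0.0002 0.0002]
key top [ 0.4427 -0.2219  0.0876] [0.0009 0.0009]
round top [ 0.4297 -0.2911  0.0897] [0.0005 0.0005]
```

```bash
cat > fit2.py <<'E'
from fit import *
def W(p,pt,): 
    x,y,a=p[:3]; c,s=np.cos(a),np.sin(a); P=np.array(pt,float)
    return np.array([x+c*P[0]-s*P[1],y+s*P[0]+c*P[1],P[2]])
def solve(obs,p0):
    def f(p,full=False):
        r=[]
        for cam,uv,fn in obs: r.append(proj(d[cam],W(p,fn(p)))[0]-np.array(uv))
        return np.array(r).ravel()
    s=least_squares(f,p0,loss="soft_l1"); return s.x,f(s.x).reshape(-1,2)
k=lambda *a:(lambda p:a)
c_obs=[("side",S(536,163),k(0,-.115,.108)),("top",T(605,283),k(0,-.115,.108)),
("side",S(424,25),lambda p:(.11,p[3],.105)),("top",T(725,68),lambda p:(.11,p[3],.105)),
("side",S(776,157),lambda p:(-.11,p[3],.105)),("top",T(743,496),lambda p:(-.11,p[3],.105)),
("side",S(32,495),lambda p:(.11,p[3]+.339,.105)),("top",T(68,100),lambda p:(.11,p[3]+.339,.105)),
("top",T(78,520),lambda p:(-.11,p[3]+.339,.105)),
("side",S(352,203),k(.075,-.0505,.105)),("top",T(473,152),k(.075,-.0505,.105)),
("side",S(600,303),k(-.075,-.0505,.105)),("top",T(482,430),k(-.075,-.0505,.105)),
("top",T(43,295),k(0,.164,.177)),("side",S(197,497),k(0,.164,.177))]
r_obs=[("side",SR(285,438),k(-.03,.0625,.048)),("top",TR(120,337),k(-.03,.0625,.048)),
("side",SR(95,342),k(.03,.0625,.048)),("top",TR(150,82),k(.03,.0625,.048)),
("side",SR(538,180),k(-.03,-.0625,.048)),("top",TR(638,404),k(-.03,-.0625,.048)),
("side",SR(355,90),k(.03,-.0625,.048)),("top",TR(667,155),k(.03,-.0625,.048)),
("side",SR(252,228),k(0,.036,.087)),("top",TR(262,215),k(0,.036,.087)),
("side",SR(412,80),k(0,-.036,.087)),("top",TR(553,257),k(0,-.036,.087))]
if __name__=="__main__":
    np.set_printoptions(suppress=True,precision=4)
    c,rc=solve(c_obs,[.52,.08,0,-.17]); print(c,np.degrees(c[2])); print(np.round(rc,1).tolist())
    r,rr=solve(r_obs,[.437,-.257,.15]); print(r,np.degrees(r[2])); print(np.round(rr,1).tolist())
    print("lock",W(c,(0,-.115,.108)),"handle",W(c,(0,.164,.177)),"hinge",W(c,(0,.05,.107)))
    print("key",W(r,(0,.036,.048)),"round",W(r,(0,-.036,.048)))
E
python3 fit2.py | tail -12
```

```text
rest BL [ 0.4159 -0.1894  0.0525] [0.001 0.001]
rest TL [ 0.4764 -0.1991  0.0502] [0.0006 0.0006]
rest BR [ 0.397  -0.3156  0.0473] [0.0013 0.0013]
rest TR [ 0.4566 -0.3249  0.0478] [0.0002 0.0002]
key top [ 0.4427 -0.2219  0.0876] [0.0009 0.0009]
round top [ 0.4297 -0.2911  0.0897] [0.0005 0.0005]
[ 0.5148  0.0811  0.0225 -0.1784] 1.2878660262262065
[[0.1, 0.3], [-0.2, -0.1], [-0.6, 0.8], [-1.6, 0.2], [0.1, 0.6], [-1.4, -1.2], [0.1, -2.0], [1.6, 0.0], [1.5, -0.6], [-0.4, -0.4], [0.5, -1.1], [1.4, 0.8], [0.8, 0.6], [-0.1, -0.3], [0.6, 1.1]]
[ 0.4367 -0.2576 -0.1618] -9.272067406284277
[[0.1, 0.7], [0.4, -0.8], [0.1, 0.2], [0.7, 0.3], [0.4, 0.1], [-0.5, -0.4], [0.1, 0.2], [-0.3, 0.0], [0.5, 0.2], [-0.1, -0.2], [-0.4, 0.2], [0.7, -0.3]]
lock [ 0.5174 -0.0338  0.108 ] handle [0.5112 0.2451 0.177 ] hinge [0.5137 0.1311 0.107 ]
key [ 0.4425 -0.2221  0.048 ] round [ 0.4309 -0.2932  0.048 ]
```

```bash
cat >> h.py <<'E'
np.set_printoptions(suppress=True,precision=4)
def rel(target,yaw_y=None):
    """shift in tool axes from measured pose to TCP target; yaw_y: wanted world angle (deg) of tool y"""
    from plant import state
    s=state(); R=s["orientation"]; dl=np.array(target)-s["tool_pos"]
    a=np.degrees(np.arctan2(R[1,1],R[0,1])); 
    out=R.T@dl; t=None
    if yaw_y is not None:
        t=-np.radians((yaw_y-a+180)%360-180)
    print("t",round(s["t"],2),"tcp",s["tool_pos"],"ang_y",round(a,2),"shift",out,"turn",t,"open",round(s["opening"],4),"ft",s["ft_force"],s["ft_torque"],"q",np.round(s["qpos"],1))
E
python3 - <<'E'
from h import *
rel((.5112,.2451,.405),-88.71)
E
```

```text
t 1.5 tcp [0.2171 0.5861 0.4048] ang_y -110.33 shift [ 0.3942  0.2176 -0.0002] turn -0.37729914956475574 open 0.0875 ft [ 0.0342  0.4488 -0.26  ] [-0.0575  0.0584 -0.0086] q [ 84.5  22.    0.5   0.  -68.4 -14.8]
```

Request:
jog_arm --pt "0.03 0.017 0 -0.03" --pt "0.065 0.036 0 -0.07" --pt "0.1 0.055 0 -0.11" --pt "0.135 0.0745 0 -0.15" --pt "0.17 0.094 0 -0.19" --pt "0.205 0.113 0 -0.23" --pt "0.24 0.1325 0 -0.27" --pt "0.275 0.152 0 -0.31" --pt "0.31 0.171 0 -0.35" --pt "0.345 0.19 0 -0.377" --fingers 0.05 --force 25

```text
t: 2.33
tool_pos: [0.4755, 0.2863, 0.4051]
orientation: [[1.0, 0.024, 0.001], [0.024, -1.0, 0.0], [0.001, -0.0, -1.0]]
ft_force: [0.6, 0.0, -0.7]
opening: 0.0501
```

```bash
python3 - <<'E'
from h import *
rel((.5112,.2451,.385),-88.71)
E
```

```text
t 2.33 tcp [0.4755 0.2863 0.4051] ang_y -88.61 shift [0.0347 0.0421 0.0202] turn 0.0018154556392193024 open 0.0501 ft [ 0.6003  0.0018 -0.7276] [ 0.097  -0.0855  0.0236] q [ 47.8  15.2  -9.5   0.  -65.2  43.6]
```

Request:
jog_arm --pt "0.015 0.018 0.005 0" --pt "0.03 0.036 0.012 0" --pt "0.0347 0.042 0.02 0" --pt "0.0347 0.042 0.02 0" --pt "0.0347 0.042 0.02 0" --pt "0.0347 0.042 0.02 0" --pt "0.0347 0.042 0.02 0" --pt "0.0347 0.042 0.02 0" --pt "0.0347 0.042 0.02 0" --pt "0.0347 0.042 0.02 0"

```text
t: 3.17
tool_pos: [0.5099, 0.2474, 0.3851]
orientation: [[1.0, 0.023, 0.0], [0.023, -1.0, 0.0], [0.0, -0.0, -1.0]]
ft_force: [-0.1, -1.5, -0.4]
opening: 0.0499
```

```bash
python3 - <<'E'
from h import *
from plant import *
rel((.5112,.2451,.3455),-88.71)
s=state()
for c,(x,y,w,h) in dict(side=(150,200,200,200),top=(150,190,120,110)).items():
    d=camera(c); im=d["img"].copy()
    R,p=s["orientation"],s["tool_pos"]
    g=p+R[:,2]*.182
    pts=[g,g+R[:,1]*.025,g-R[:,1]*.025,(.5112,.2451,.177)]
    f=4 if c=="side" else 5
    im=cv2.resize(im[y:y+h,x:x+w],None,fx=f,fy=f,interpolation=cv2.INTER_CUBIC)
    if f==4: im=im[:600]
    for q,col in zip(proj(d,pts),[(0,0,255),(0,255,0),(255,0,0),(255,0,255)]):
        cv2.circle(im,(int((q[0]-x+.5)*f),int((q[1]-y+.5)*f)),4,col,-1)
    cv2.imwrite(f"pics/{c}_pre.png",im)
E
```

```text
t 3.17 tcp [0.5099 0.2474 0.3851] ang_y -88.67 shift [0.0012 0.0023 0.0396] turn 0.0007429590759608164 open 0.0499 ft [-0.1024 -1.4854 -0.4322] [-0.0191 -0.0244  0.0203] q [ 42.3  17.2  -9.6   0.  -63.1  49.1]
```

View pics/side_pre.png

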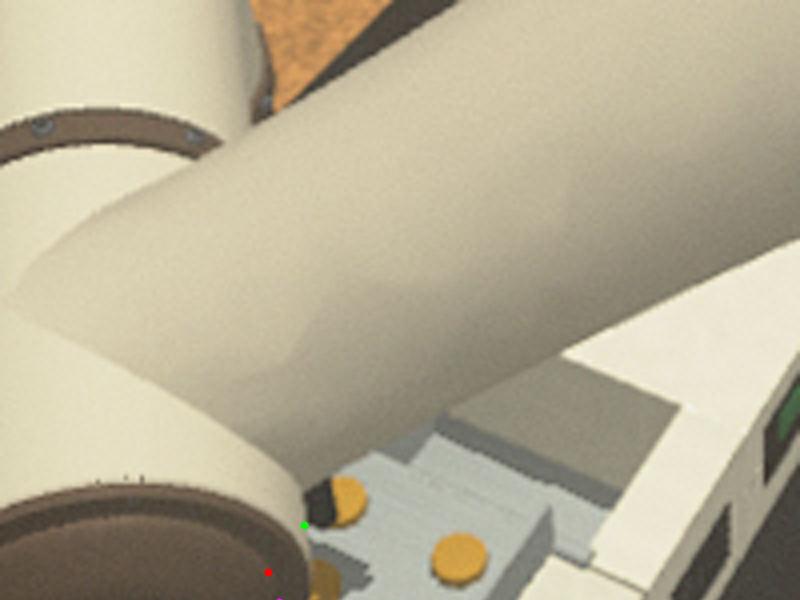

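View pics/top_pre.png

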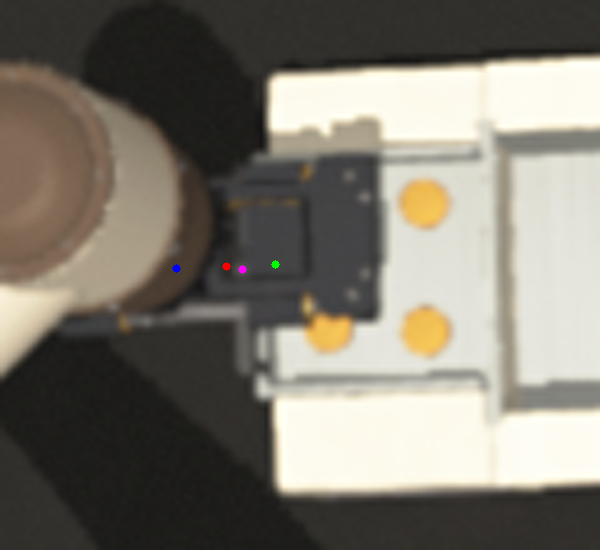

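The side view is blocked by the arm. The top view shows the gripper over the handle, and the projected fingertip centre (226,266) is close to the bar point (242,269). Descending to pinch the bar.

Request:
jog_arm --pt "0.0006 0.001 0.01 0" --pt "0.0012 0.0023 0.025 0" --pt "0.0012 0.0023 0.0396 0" --pt "0.0012 0.0023 0.0396 0" --pt "0.0012 0.0023 0.0396 0" --pt "0.0012 0.0023 0.0396 0" --pt "0.0012 0.0023 0.0396 0" --pt "0.0012 0.0023 0.0396 0" --pt "0.0012 0.0023 0.0396 0" --pt "0.0012 0.0023 0.0396 0"

```text
t: 4.1
tool_pos: [0.5115, 0.2446, 0.3456]
orientation: [[1.0, 0.022, 0.001], [0.022, -1.0, 0.001], [0.001, -0.001, -1.0]]
ft_force: [0.6, 0.3, -0.1]
opening: 0.0499
```

Request:
jog_arm --pt "0 0 0 0" --pt "0 0 0 0" --pt "0 0 0 0" --pt "0 0 0 0" --pt "0 0 0 0" --pt "0 0 0 0" --pt "0 0 0 0" --pt "0 0 0 0" --pt "0 0 0 0" --pt "0 0 0 0" --fingers 0.0 --force 20

```text
t: 4.93
tool_pos: [0.5114, 0.2451, 0.3452]
orientation: [[1.0, 0.022, 0.0], [0.022, -1.0, 0.001], [0.001, -0.001, -1.0]]
ft_force: [-0.6, 4.6, -1.3]
opening: 0.0091
```

```bash
python3 - <<'E'
from h import *
rel((.5112,.2451,.3455),-88.71)
a0=np.arctan2(70,114)
for th in np.linspace(0,1.18,21): print(round(th,3),round(.114-.134*np.cos(a0+th),4),round(.07-.134*np.sin(a0+th),4))
E
```

```text
t 4.93 tcp [0.5114 0.2451 0.3452] ang_y -88.72 shift [-0.0002 -0.     -0.0003] turn -0.0001282564965600936 open 0.0091 ft [-0.6085  4.6426 -1.3399] [ 1.0986  0.2754 -0.0181] q [ 42.   19.3 -12.8  -0.  -57.8  49.3]
0.0 -0.0002 -0.0001
0.059 0.0041 -0.0067
0.118 0.0089 -0.0131
0.177 0.0139 -0.0191
0.236 0.0194 -0.0249
0.295 0.0251 -0.0303
0.354 0.0312 -0.0354
0.413 0.0376 -0.0401
0.472 0.0442 -0.0444
0.531 0.051 -0.0483
0.59 0.0581 -0.0518
0.649 0.0654 -0.0549
0.708 0.0729 -0.0575
0.767 0.0804 -0.0597
0.826 0.0882 -0.0615
0.885 0.0959 -0.0628
0.944 0.1038 -0.0636
1.003 0.1117 -0.064
1.062 0.1196 -0.0639
1.121 0.1275 -0.0633
1.18 0.1353 -0.0623
```

Request:
jog_arm --pt "0 0.004 -0.0067 0" --pt "0 0.0089 -0.0131 0" --pt "0 0.0139 -0.0191 0" --pt "0 0.0194 -0.0249 0" --pt "0 0.0251 -0.0303 0" --pt "0 0.0312 -0.0354 0" --pt "0 0.0376 -0.0401 0" --pt "0 0.0442 -0.0444 0" --pt "0 0.051 -0.0483 0" --pt "0 0.0581 -0.0518 0"

```text
t: 5.77
tool_pos: [0.5123, 0.1878, 0.3984]
orientation: [[1.0, 0.023, 0.001], [0.023, -1.0, 0.005], [0.002, -0.005, -1.0]]
ft_force: [-6.7, 8.6, 4.9]
opening: 0.0093
```

Request:
jog_arm --pt "0 0.0073 -0.0031 0" --pt "0 0.0148 -0.0057 0" --pt "0 0.0223 -0.0079 0" --pt "0 0.0301 -0.0097 0" --pt "0 0.0378 -0.011 0" --pt "0 0.0457 -0.0118 0" --pt "0 0.0536 -0.0122 0" --pt "0 0.0615 -0.0121 0" --pt "0 0.0694 -0.0115 0" --pt "0 0.0772 -0.0105 0"

```text
t: 6.6
tool_pos: [0.5141, 0.1092, 0.4084]
orientation: [[1.0, 0.022, 0.001], [0.022, -1.0, 0.001], [0.001, -0.001, -1.0]]
ft_force: [-3.7, 3.0, 4.7]
opening: 0.0088
```

```bash
python3 - <<'E'
from h import *
from plant import *
rel((.5112,.2451,.3455),-88.71)
for c,(x,y,w,h) in dict(side=(170,220,200,150),top=(190,185,160,115)).items():
    d=camera(c); f=4 if c=="side" else 5
    cv2.imwrite(f"pics/{c}_up.png",cv2.resize(d["img"][y:y+h,x:x+w],None,fx=f,fy=f,interpolation=cv2.INTER_CUBIC))
E
```

```text
t 6.6 tcp [0.5141 0.1092 0.4084] ang_y -88.71 shift [ 0.0001 -0.1358  0.0631] turn -7.43336869943484e-05 open 0.0088 ft [-3.7219  3.0199  4.6516] [ 1.1527  0.93   -0.0576] q [ 29.7  12.2 -13.1  -0.1 -64.7  61.6]
```

View pics/side_up.png

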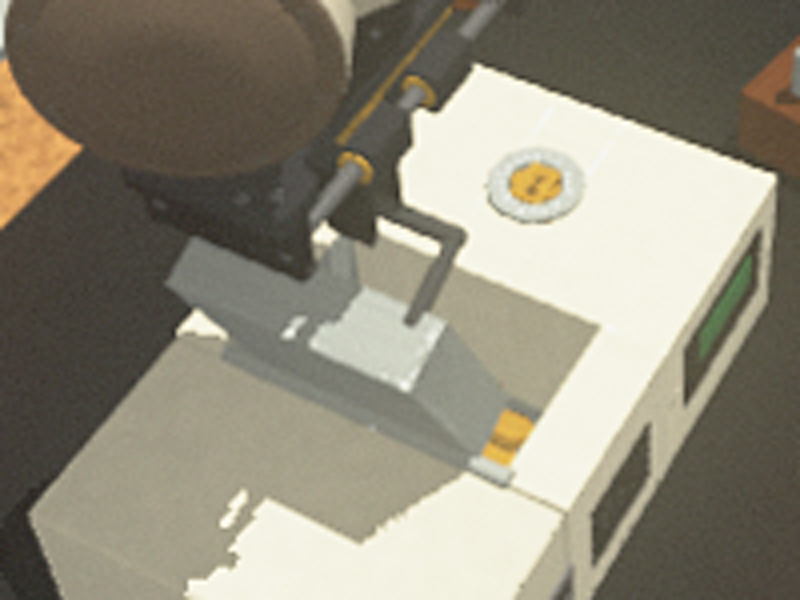

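View pics/top_up.png

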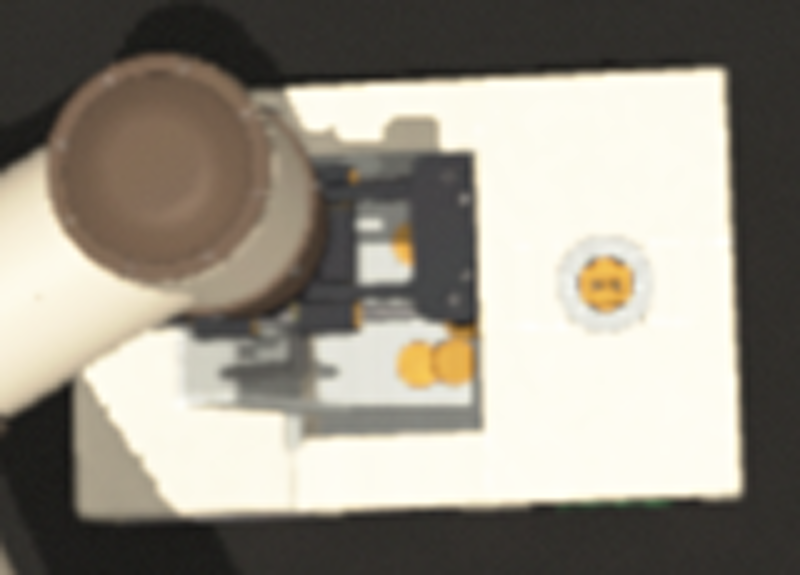

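All four tokens show in the hopper in the top view, at (403,243), (420,365), (455,360) and (462,328). Lowering the tray.

Request:
jog_arm --pt "0 -0.0078 -0.001 0" --pt "0 -0.0157 -0.0016 0" --pt "0 -0.0236 -0.0017 0" --pt "0 -0.0315 -0.0013 0" --pt "0 -0.0394 -0.0005 0" --pt "0 -0.0471 0.0008 0" --pt "0 -0.0549 0.0026 0" --pt "0 -0.0624 0.0048 0" --pt "0 -0.0699 0.0074 0" --pt "0 -0.0772 0.0105 0"

```text
t: 7.53
tool_pos: [0.5129, 0.1874, 0.3965]
orientation: [[1.0, 0.022, 0.001], [0.022, -1.0, 0.0], [0.001, -0.0, -1.0]]
ft_force: [0.9, -2.6, 3.1]
opening: 0.009
```

Request:
jog_arm --pt "0 -0.0071 0.0035 0" --pt "0 -0.0139 0.0074 0" --pt "0 -0.0205 0.0117 0" --pt "0 -0.0269 0.0164 0" --pt "0 -0.033 0.0215 0" --pt "0 -0.0387 0.0269 0" --pt "0 -0.0442 0.0327 0" --pt "0 -0.0492 0.0387 0" --pt "0 -0.054 0.0451 0" --pt "0 -0.0583 0.0517 0"

```text
t: 8.37
tool_pos: [0.5117, 0.2453, 0.3448]
orientation: [[1.0, 0.022, 0.001], [0.022, -1.0, 0.001], [0.001, -0.001, -1.0]]
ft_force: [3.8, -1.8, 1.7]
opening: 0.0095
```

```bash
python3 - <<'E'
from h import *
rel((.5112,.2451,.3452),-88.71)
E
```

```text
t 8.37 tcp [0.5117 0.2453 0.3448] ang_y -88.72 shift [-0.0005  0.0002 -0.0004] turn -0.0002566612503800226 open 0.0095 ft [ 3.7768 -1.7651  1.6879] [-0.5412 -1.2784 -0.0918] q [ 42.   19.4 -12.8   0.  -57.8  49.3]
```

Request:
jog_arm --pt "0 -0.0005 0.001 0" --pt "0 -0.001 0.002 0" --pt "0 -0.001 0.003 0" --pt "0 -0.001 0.003 0" --pt "0 -0.001 0.003 0" --pt "0 -0.001 0.003 0" --pt "0 -0.0005 0.002 0" --pt "0 0 0.001 0" --pt "0 0 0.001 0" --pt "0 0 0.001 0"

```text
t: 9.2
tool_pos: [0.5117, 0.2452, 0.3445]
orientation: [[1.0, 0.022, 0.001], [0.022, -1.0, 0.001], [0.001, -0.001, -1.0]]
ft_force: [2.9, 0.5, 3.1]
opening: 0.0094
```

Request:
jog_arm --pt "0 0 0 0" --pt "0 0 0 0" --pt "0 0 0 0" --pt "0 0 -0.002 0" --pt "0 0 -0.015 0" --pt "0 0 -0.03 0" --pt "0 0 -0.05 0" --pt "0 0 -0.07 0" --pt "0 0 -0.07 0" --pt "0 0 -0.07 0" --fingers 0.05

```text
t: 10.03
tool_pos: [0.5112, 0.2447, 0.415]
orientation: [[1.0, 0.022, 0.001], [0.022, -1.0, 0.001], [0.001, -0.001, -1.0]]
ft_force: [-0.6, 0.0, -0.3]
opening: 0.0496
```

```bash
python3 - <<'E'
from h import *
# key: jaw axis = key x. rest yaw -9.27 -> key x at -9.27 deg
for a in (-9.27,170.73): rel((.4425,-.2221,.048+.026+.1635+.09),a)
E
```

```text
t 10.03 tcp [0.5112 0.2447 0.415 ] ang_y -88.74 shift [-0.0791  0.4653  0.0868] turn -1.3869375490535678 open 0.0496 ft [-0.6357  0.043  -0.303 ] [-0.002   0.0187  0.0178] q [ 41.9  15.9  -7.   -0.  -67.   49.3]
t 10.03 tcp [0.5112 0.2447 0.415 ] ang_y -88.74 shift [-0.0791  0.4653  0.0868] turn 1.7546551045362253 open 0.0496 ft [-0.6357  0.043  -0.303 ] [-0.002   0.0187  0.0178] q [ 41.9  15.9  -7.   -0.  -67.   49.3]
```

Request:
jog_arm --pt "-0.003 0.018 0 0.08" --pt "-0.008 0.045 0 0.19" --pt "-0.013 0.075 0 0.3" --pt "-0.018 0.105 0 0.41" --pt "-0.023 0.135 0 0.52" --pt "-0.028 0.165 0 0.63" --pt "-0.033 0.195 0 0.74" --pt "-0.038 0.225 0 0.85" --pt "-0.043 0.255 0 0.96" --pt "-0.048 0.285 0 1.07"

```text
t: 10.87
tool_pos: [0.4688, -0.0426, 0.4128]
orientation: [[0.495, -0.869, -0.003], [-0.869, -0.495, -0.0], [-0.002, 0.003, -1.0]]
ft_force: [1.4, -0.3, -0.4]
opening: 0.0503
```

```bash
python3 - <<'E'
from h import *
rel((.4425,-.2221,.048+.026+.1635+.09),170.73)
E
```

```text
t 10.87 tcp [ 0.4688 -0.0426  0.4128] ang_y -150.34 shift [0.1431 0.1114 0.0854] turn 0.6793847092750471 open 0.0503 ft [ 1.4149 -0.3173 -0.41  ] [ 0.0271 -0.1233 -0.0065] q [ 14.6   6.5 -19.5  -0.  -64.2  15. ]
```

Request:
jog_arm --pt "0.02 0.016 0 0.1" --pt "0.046 0.036 0.005 0.2" --pt "0.072 0.056 0.015 0.3" --pt "0.098 0.076 0.03 0.4" --pt "0.123 0.096 0.05 0.5" --pt "0.1431 0.1114 0.07 0.6" --pt "0.1431 0.1114 0.0854 0.6794" --pt "0.1431 0.1114 0.0854 0.6794" --pt "0.1431 0.1114 0.0854 0.6794" --pt "0.1431 0.1114 0.0854 0.6794"

```text
t: 11.7
tool_pos: [0.4451, -0.2205, 0.3292]
orientation: [[-0.153, -0.988, 0.0], [-0.988, 0.153, -0.0], [0.0, -0.0, -1.0]]
ft_force: [0.1, 0.0, 0.6]
opening: 0.05
```

```bash
python3 - <<'E'
from h import *
from plant import *
rel((.4425,-.2221,.048+.026+.1635),170.73)
s=state()
d=camera("side"); im=d["img"].copy()
R,p=s["orientation"],s["tool_pos"]; g=p+R[:,2]*.182
pts=[g+R[:,1]*.025,g-R[:,1]*.025,(.4425,-.2221,.087),(.5112,.2451,.177)]
for q,c in zip(proj(d,pts),[(0,0,255),(0,255,0),(255,0,255),(255,255,0)]): print(q)
cv2.imwrite("pics/side_k.png",cv2.resize(im[150:290,300:460],None,fx=4,fy=4,interpolation=cv2.INTER_CUBIC))
cv2.imwrite("pics/side_c.png",cv2.resize(im[225:375,170:370],None,fx=4,fy=4,interpolation=cv2.INTER_CUBIC))
t=camera("top"); cv2.imwrite("pics/top_k.png",cv2.resize(t["img"][185:305,190:430],None,fx=3,fy=3,interpolation=cv2.INTER_CUBIC))
E
```

```text
t 11.7 tcp [ 0.4451 -0.2205  0.3292] ang_y 171.19 shift [0.002  0.0023 0.0917] turn 0.008094275212260582 open 0.05 ft [0.1231 0.0298 0.5692] [ 0.0688 -0.0226  0.018 ] q [ -7.6  13.8 -23.5   0.  -52.7  -1.2]
[382.8754 215.1624]
[364.0772 206.2109]
[373.0119 230.0863]
[219.4036 350.0149]
```

View pics/side_k.png

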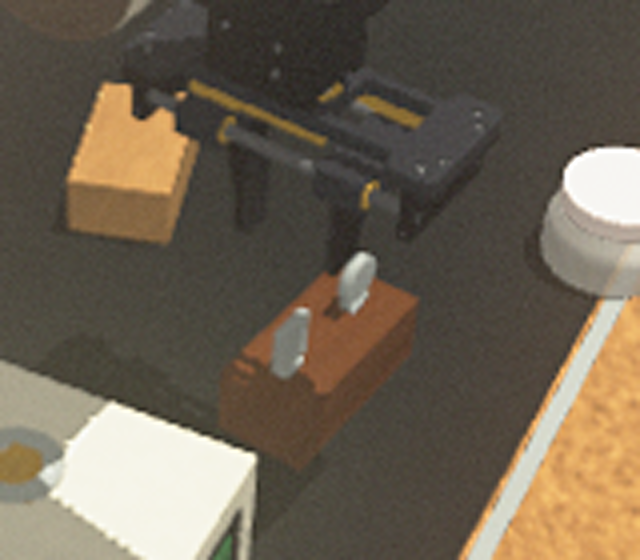

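View pics/side_c.png

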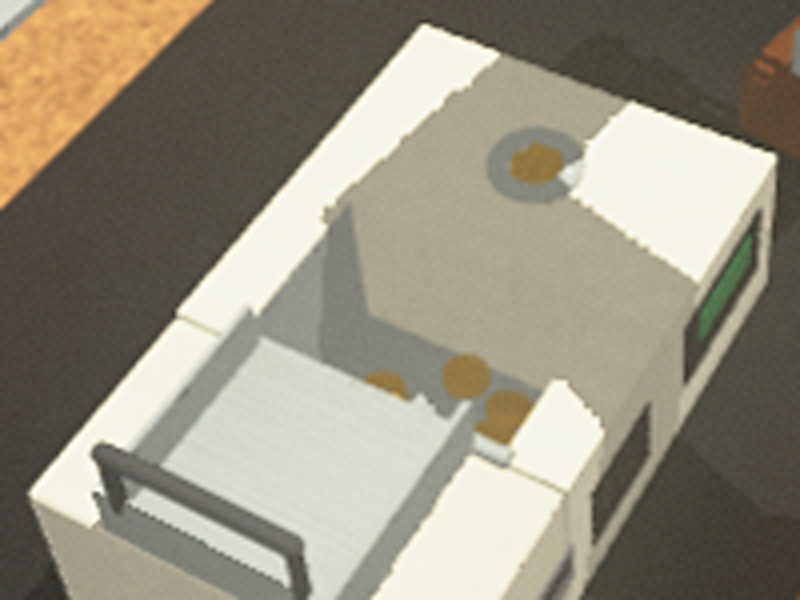

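View pics/top_k.png

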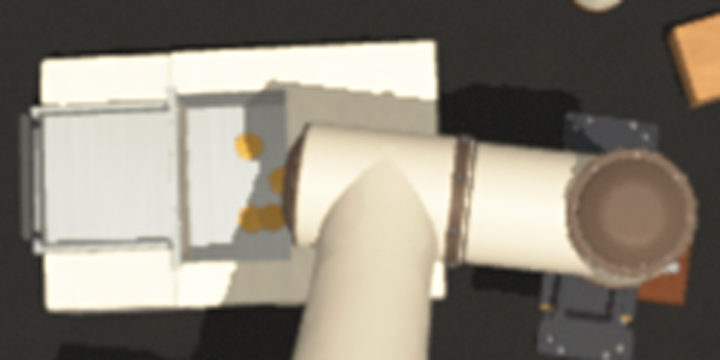

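The tray is flat again, with the handle at the same pixels as before, and all four tokens are in the hopper. In the side view the fingers straddle the square key at about (372,232). Descending.

Request:
jog_arm --pt "0.001 0.0015 0.015 0.008" --pt "0.002 0.0023 0.035 0.008" --pt "0.002 0.0023 0.055 0.008" --pt "0.002 0.0023 0.075 0.008" --pt "0.002 0.0023 0.0917 0.008" --pt "0.002 0.0023 0.0917 0.008" --pt "0.002 0.0023 0.0917 0.008" --pt "0.002 0.0023 0.0917 0.008" --pt "0.002 0.0023 0.0917 0.008" --pt "0.002 0.0023 0.0917 0.008"

```text
t: 12.63
tool_pos: [0.4427, -0.2224, 0.2385]
orientation: [[-0.163, -0.987, 0.003], [-0.987, 0.163, -0.001], [0.0, -0.003, -1.0]]
ft_force: [-0.3, 0.0, -0.0]
opening: 0.0502
```

```bash
python3 - <<'E'
from h import *
from plant import *
rel((.4425,-.2221,.048+.026+.1635),170.73)
d=camera("side"); im=d["img"].copy()
cv2.imwrite("pics/side_k2.png",cv2.resize(im[170:270,320:430],None,fx=6,fy=6,interpolation=cv2.INTER_CUBIC))
E
```

```text
t 12.63 tcp [ 0.4427 -0.2224  0.2385] ang_y 170.61 shift [-0.0003  0.0002  0.001 ] turn -0.0020621343201651992 open 0.0502 ft [-0.3008  0.0218 -0.0029] [ 0.1401 -0.0268 -0.0123] q [ -7.9  20.8 -29.8   0.  -39.2  -1.5]
```

View pics/side_k2.png

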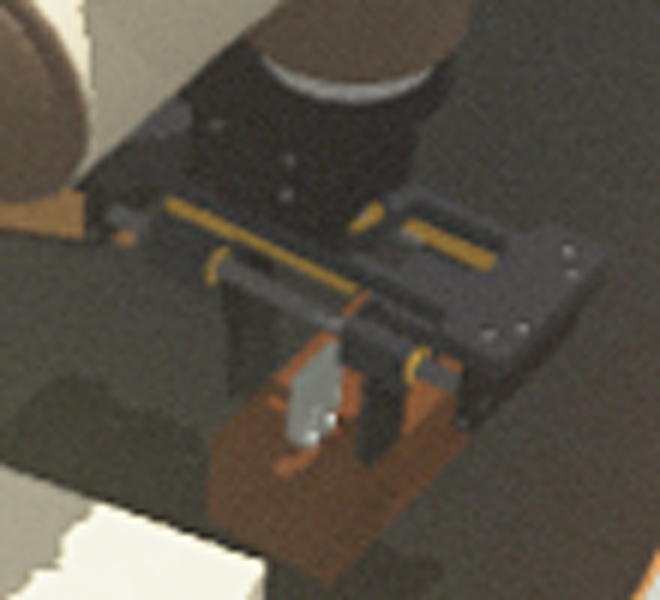

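Request:
jog_arm --pt "0 0 0.001 0" --pt "0 0 0.001 0" --pt "0 0 0.001 0" --pt "0 0 0.001 0" --pt "0 0 0.001 0" --pt "0 0 0.001 0" --pt "0 0 0.001 0" --pt "0 0 0.001 0" --pt "0 0 0.001 0" --pt "0 0 0.001 0" --fingers 0.0 --force 12

```text
t: 13.52
tool_pos: [0.4422, -0.2225, 0.2361]
orientation: [[-0.164, -0.987, 0.0], [-0.987, 0.164, -0.0], [0.0, -0.0, -1.0]]
ft_force: [0.2, 0.2, -0.5]
opening: 0.0078
```

```bash
python3 - <<'E'
from h import *
rel((.4425,-.2221,.048+.026+.1635),170.73)
E
```

```text
t 13.52 tcp [ 0.4422 -0.2225  0.2361] ang_y 170.58 shift [-0.0004 -0.0002 -0.0014] turn -0.002602529261519216 open 0.0078 ft [ 0.1687  0.2395 -0.4679] [ 0.0636 -0.0404 -0.0077] q [ -7.9  21.  -29.9   0.  -39.1  -1.5]
```

Request:
jog_arm --pt "0 0 0 0" --pt "0 0 0 0" --pt "0 0 0 0" --pt "0 0 0 0" --pt "0 0 -0.005 0" --pt "0 0 -0.015 0" --pt "0 0 -0.03 0" --pt "0 0 -0.045 0" --pt "0 0 -0.06 0" --pt "0 0 -0.075 0" --force 45

```text
t: 14.35
tool_pos: [0.442, -0.2225, 0.3122]
orientation: [[-0.164, -0.987, 0.0], [-0.987, 0.164, -0.0], [-0.0, -0.0, -1.0]]
ft_force: [-0.2, 0.4, -0.2]
opening: 0.0075
```

Request:
jog_arm --pt "0 0 -0.02 0" --pt "0 0 -0.04 0" --pt "0 0 -0.05 0" --pt "0 0 -0.05 0" --pt "0 0 -0.05 0" --pt "0 0 -0.05 0" --pt "0 0 -0.05 0" --pt "0 0 -0.05 0" --pt "0 0 -0.05 0" --pt "0 0 -0.05 0"

```text
t: 15.18
tool_pos: [0.4422, -0.2225, 0.3606]
orientation: [[-0.164, -0.987, -0.001], [-0.987, 0.164, 0.0], [0.0, 0.001, -1.0]]
ft_force: [-0.5, -0.0, 0.4]
opening: 0.0076
```

```bash
python3 - <<'E'
from h import *
from plant import *
# target: key origin 30mm above lock face -> nose 4 mm below? use 45 mm above => nose 11 mm clear
rel((.5174,-.0338,.108+.045+.1881),-178.71)
d=camera("side"); im=d["img"].copy()
cv2.imwrite("pics/side_k3.png",cv2.resize(im[150:270,320:430],None,fx=5,fy=5,interpolation=cv2.INTER_CUBIC))
E
```

```text
t 15.18 tcp [ 0.4422 -0.2225  0.3606] ang_y 170.58 shift [-0.1984 -0.0433  0.0194] turn -0.1869261883741987 open 0.0076 ft [-0.4933 -0.0271  0.4499] [ 0.0302 -0.1214 -0.0155] q [ -7.9  11.7 -21.2  -0.  -57.2  -1.5]
```

View pics/side_k3.png

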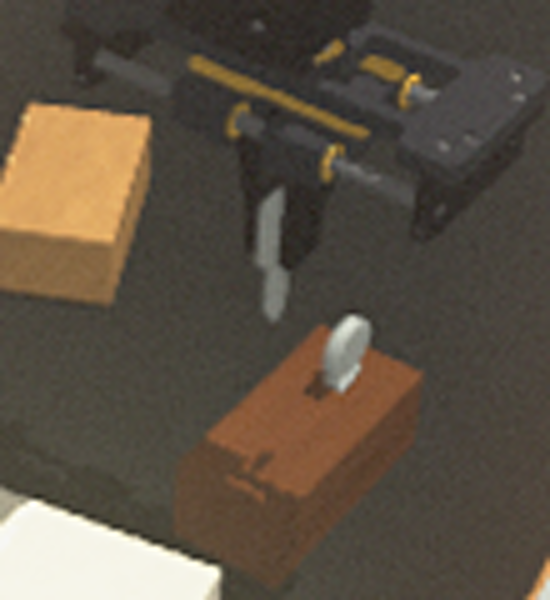

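The square key hangs upright in the grip, nose at about (275,318) in the crop. The round key hasn't moved. Moving over the lock.

Request:
jog_arm --pt "-0.02 -0.0045 0 -0.03" --pt "-0.05 -0.011 0 -0.06" --pt "-0.08 -0.0175 0 -0.09" --pt "-0.11 -0.024 0 -0.12" --pt "-0.14 -0.0305 0 -0.15" --pt "-0.17 -0.037 0.005 -0.187" --pt "-0.19 -0.0415 0.01 -0.187" --pt "-0.1984 -0.0433 0.0194 -0.187" --pt "-0.1984 -0.0433 0.0194 -0.187" --pt "-0.1984 -0.0433 0.0194 -0.187"

```text
t: 16.07
tool_pos: [0.5171, -0.034, 0.3409]
orientation: [[0.023, -1.0, -0.003], [-1.0, -0.023, -0.001], [0.001, 0.003, -1.0]]
ft_force: [-0.7, -1.5, -1.0]
opening: 0.0079
```

Request:
jog_arm --pt "0 0 0 0" --pt "0 0 0 0" --pt "0 0 0 0" --pt "0 0 0 0" --pt "0 0 0 0" --pt "0 0 0 0" --pt "0 0 0 0" --pt "0 0 0 0" --pt "0 0 0 0" --pt "0 0 0 0"

```text
t: 16.9
tool_pos: [0.5174, -0.0338, 0.3417]
orientation: [[0.023, -1.0, -0.0], [-1.0, -0.023, 0.0], [-0.0, 0.0, -1.0]]
ft_force: [1.0, 0.2, -0.2]
opening: 0.0076
```

```bash
python3 - <<'E'
from h import *
from plant import *
rel((.5174,-.0338,.108+.045+.1881),-178.71)
s=state()
d=camera("side"); im=d["img"].copy()
R,p=s["orientation"],s["tool_pos"]
pts=[p+R[:,2]*.1881,p+R[:,2]*(.1881+.034),(.5174,-.0338,.108)]
x,y=250,190;f=6
im=cv2.resize(im[y:y+100,x:x+120],None,fx=f,fy=f,interpolation=cv2.INTER_CUBIC)
cv2.imwrite("pics/side_l0.png",im)
for q,c in zip(proj(d,pts),[(0,0,255),(0,255,0),(255,0,255)]): cv2.circle(im,(int((q[0]-x+.5)*f),int((q[1]-y+.5)*f)),3,c,-1)
cv2.imwrite("pics/side_l.png",im)
E
```

```text
t 16.9 tcp [ 0.5174 -0.0338  0.3417] ang_y -178.7 shift [ 0.     -0.      0.0006] turn 0.00017100998760061583 open 0.0076 ft [ 1.0143  0.2241 -0.1583] [ 0.0754 -0.0702  0.0089] q [ 14.2  15.  -19.7  -0.  -55.3 -12.9]
```

View pics/side_l0.png

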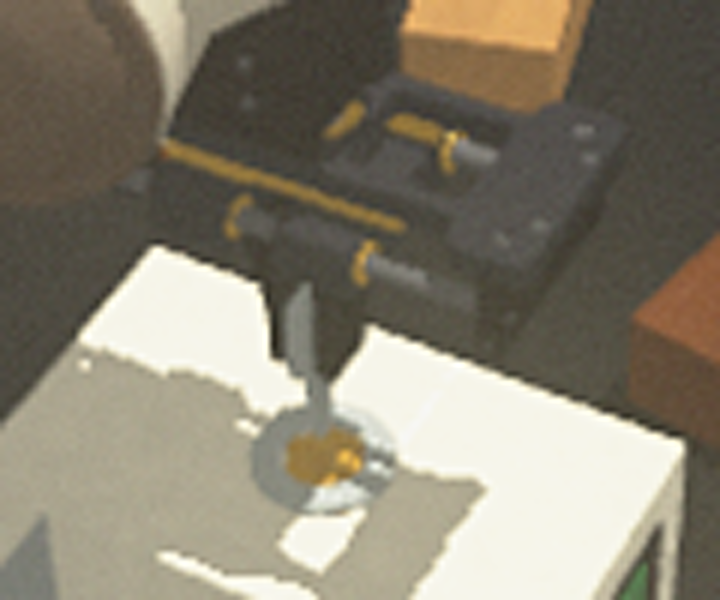

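View pics/side_l.png

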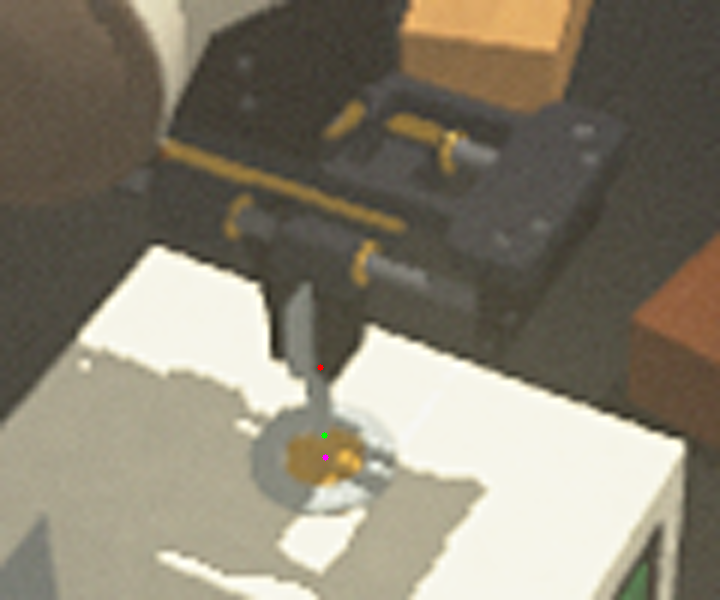

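The key nose, seen at (318,430), lines up with the projected nose (324,436) and the lock centre (325,457) to about 1 px. Descending slowly and watching forces.

Request:
jog_arm --pt "0 0 0.003 0" --pt "0 0 0.006 0" --pt "0 0 0.009 0" --pt "0 0 0.011 0" --pt "0 0 0.0125 0" --pt "0 0 0.014 0" --pt "0 0 0.0155 0" --pt "0 0 0.017 0" --pt "0 0 0.017 0" --pt "0 0 0.017 0"

```text
t: 17.78
tool_pos: [0.5174, -0.0338, 0.3247]
orientation: [[0.023, -1.0, -0.0], [-1.0, -0.023, -0.0], [0.0, 0.0, -1.0]]
ft_force: [-0.6, 0.6, 0.8]
opening: 0.0073
```

```bash
cat > chk.py <<'E'
from h import *
from plant import *
import sys
rel((.5174,-.0338,.108+.1881),-178.71)
s=state(); print("tool-frame force",s["orientation"].T@s["ft_force"],"torque",s["orientation"].T@s["ft_torque"])
d=camera("side"); x,y,f=250,190,6
cv2.imwrite(f"pics/{sys.argv[1]}.png",cv2.resize(d["img"][y:y+100,x:x+120],None,fx=f,fy=f,interpolation=cv2.INTER_CUBIC))
E
python3 chk.py l1
```

```text
t 17.78 tcp [ 0.5174 -0.0338  0.3247] ang_y -178.7 shift [-0.     -0.      0.0286] turn 0.00011160698135692803 open 0.0073 ft [-0.6039  0.6391  0.785 ] [ 0.0549 -0.0698  0.0398] q [ 14.2  16.1 -21.    0.  -52.9 -12.9]
tool-frame force [-0.6525  0.5893 -0.785 ] torque [ 0.0711 -0.0533 -0.0398]
```

View pics/l1.png

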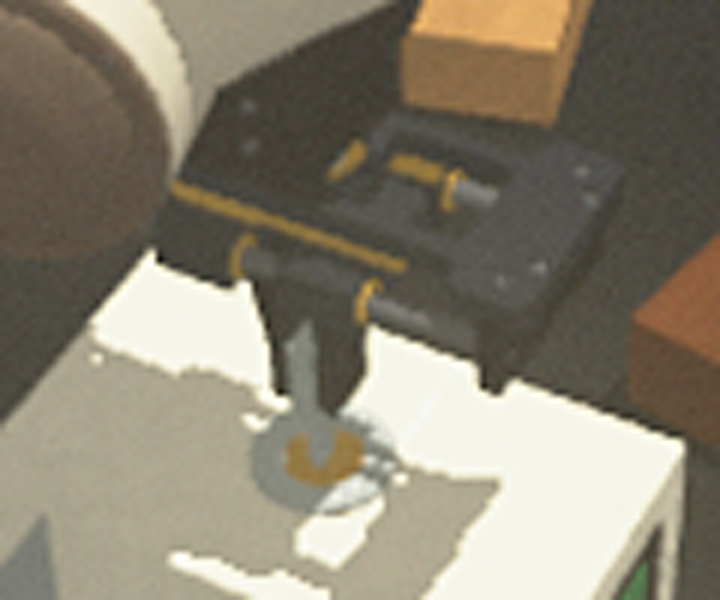

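Request:
jog_arm --pt "0 0 0.001 0" --pt "0 0 0.002 0" --pt "0 0 0.003 0" --pt "0 0 0.004 0" --pt "0 0 0.005 0" --pt "0 0 0.006 0" --pt "0 0 0.006 0" --pt "0 0 0.006 0" --pt "0 0 0.006 0" --pt "0 0 0.006 0"

```text
t: 18.67
tool_pos: [0.5174, -0.034, 0.3187]
orientation: [[0.023, -1.0, -0.0], [-1.0, -0.023, -0.0], [0.0, 0.0, -1.0]]
ft_force: [1.1, -2.1, 0.2]
opening: 0.0078
```

```bash
python3 chk.py l2
```

```text
t 18.67 tcp [ 0.5174 -0.034   0.3187] ang_y -178.7 shift [-0.0002 -0.      0.0226] turn 8.732931201369842e-05 open 0.0078 ft [ 1.1297 -2.1292  0.2396] [-0.5343 -0.2025  0.0348] q [ 14.2  16.5 -21.4   0.  -52.1 -12.9]
tool-frame force [ 2.1542 -1.0813 -0.239 ] torque [ 0.1904  0.5387 -0.0347]
```

Request:
jog_arm --pt "0.0004 0 0 0" --pt "0.0004 0 0.001 0" --pt "0.0004 0 0.002 0" --pt "0.0004 0 0.003 0" --pt "0.0004 0 0.004 0" --pt "0.0004 0 0.005 0" --pt "0.0004 0 0.005 0" --pt "0.0004 0 0.005 0" --pt "0.0004 0 0.005 0" --pt "0.0004 0 0.005 0"

```text
t: 19.55
tool_pos: [0.5178, -0.0348, 0.3143]
orientation: [[0.023, -1.0, 0.001], [-1.0, -0.023, -0.001], [0.001, -0.001, -1.0]]
ft_force: [0.5, -5.8, 3.6]
opening: 0.0077
```

```bash
python3 chk.py l3
```

```text
t 19.55 tcp [ 0.5178 -0.0348  0.3143] ang_y -178.68 shift [-0.0011  0.0004  0.0182] turn 0.0005211448040437479 open 0.0077 ft [ 0.5494 -5.8459  3.5688] [-1.8315 -0.3946 -0.006 ] q [ 14.1  16.8 -21.7   0.1 -51.4 -12.9]
tool-frame force [ 5.8621 -0.4194 -3.5597] torque [0.3523 1.8401 0.004 ]
```

Request:
jog_arm --pt "0.0004 0 0 0" --pt "0.0008 0 0 0" --pt "0.001 0 0 0" --pt "0.001 0 0 0" --pt "0.001 0 0 0" --pt "0.001 0 0 0" --pt "0.001 0 0 0" --pt "0.001 0 0 0" --pt "0.001 0 0 0" --pt "0.001 0 0 0"

```text
t: 20.43
tool_pos: [0.5177, -0.0352, 0.3141]
orientation: [[0.023, -1.0, 0.001], [-1.0, -0.023, -0.0], [0.0, -0.001, -1.0]]
ft_force: [2.2, -5.8, 4.3]
opening: 0.0074
```

```bash
python3 chk.py l4
```

```text
t 20.43 tcp [ 0.5177 -0.0352  0.3141] ang_y -178.68 shift [-0.0015  0.0003  0.018 ] turn 0.000436457817534485 open 0.0074 ft [ 2.235  -5.7652  4.2615] [-1.4566 -0.5537  0.0106] q [ 14.   16.8 -21.7   0.  -51.4 -12.8]
tool-frame force [ 5.8159 -2.1076 -4.2574] torque [ 0.5201  1.469  -0.0124]
```

View pics/l4.png

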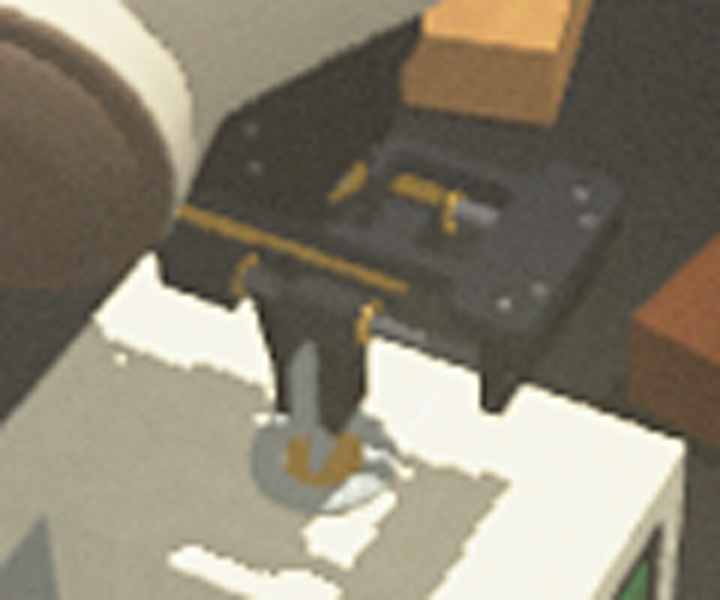

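Request:
jog_arm --pt "0.0004 0 0 0" --pt "0.0008 0 0 0" --pt "0.0008 0 0 0" --pt "0.0008 0 0 0" --pt "0.0008 0 0 0" --pt "0.0008 0 0 0" --pt "0.0008 0 0 0" --pt "0.0008 0 0 0" --pt "0.0008 0 0 0" --pt "0.0008 0 0 0"

```text
t: 21.32
tool_pos: [0.5175, -0.0359, 0.3136]
orientation: [[0.023, -1.0, 0.0], [-1.0, -0.023, 0.0], [-0.0, -0.0, -1.0]]
ft_force: [2.9, -1.5, 1.7]
opening: 0.0076
```

```bash
python3 chk.py l5
```

```text
t 21.32 tcp [ 0.5175 -0.0359  0.3136] ang_y -178.71 shift [-0.0021  0.0001  0.0175] turn 6.529715743830712e-06 open 0.0076 ft [ 2.9112 -1.5028  1.6544] [-0.2685 -0.9075  0.0302] q [ 14.   16.9 -21.7  -0.  -51.4 -12.7]
tool-frame force [ 1.5672 -2.8773 -1.6539] torque [ 0.9012  0.2888 -0.0307]
```

Request:
jog_arm --pt "0.0003 -0.0004 0 0" --pt "0.0003 -0.0005 0.0005 0.03" --pt "0.0003 -0.0005 0.001 0.06" --pt "0.0003 -0.0005 0.0015 0.03" --pt "0.0003 -0.0005 0.002 0" --pt "0.0003 -0.0005 0.0025 -0.03" --pt "0.0003 -0.0005 0.003 -0.06" --pt "0.0003 -0.0005 0.0035 -0.03" --pt "0.0003 -0.0005 0.004 0" --pt "0.0003 -0.0005 0.004 0"

```text
t: 22.2
tool_pos: [0.518, -0.036, 0.3118]
orientation: [[0.022, -1.0, 0.001], [-1.0, -0.022, 0.0], [-0.0, -0.001, -1.0]]
ft_force: [-1.9, 1.2, 11.7]
opening: 0.0073
```

```bash
python3 chk.py l6
```

```text
t 22.2 tcp [ 0.518  -0.036   0.3118] ang_y -178.72 shift [-0.0022  0.0005  0.0157] turn -0.0001698697082700714 open 0.0073 ft [-1.8931  1.2028 11.7328] [ 0.6404  0.5329 -0.0129] q [ 13.9  17.  -21.8   0.  -51.1 -12.7]
tool-frame force [ -1.2469   1.8522 -11.7348] torque [-0.5184 -0.6521  0.0138]
```

Request:
jog_arm --pt "0 0 0.001 0.05" --pt "0 0 0.002 0.06" --pt "0 0 0.003 0" --pt "0 0 0.003 -0.06" --pt "0 0 0.003 -0.06" --pt "0 0 0.003 0" --pt "0 0 0.003 0.06" --pt "0 0 0.003 0" --pt "0 0 0.003 -0.06" --pt "0 0 0.003 0"

```text
t: 23.08
tool_pos: [0.5177, -0.036, 0.3084]
orientation: [[0.024, -1.0, 0.0], [-1.0, -0.024, 0.0], [-0.0, -0.0, -1.0]]
ft_force: [-2.2, 2.3, 10.4]
opening: 0.0076
```

```bash
python3 chk.py l7
```

```text
t 23.08 tcp [ 0.5177 -0.036   0.3084] ang_y -178.61 shift [-0.0022  0.0002  0.0123] turn 0.00179295451653163 open 0.0076 ft [-2.2128  2.3446 10.4381] [0.764  0.6982 0.0218] q [ 14.   17.3 -22.1  -0.  -50.6 -12.5]
tool-frame force [ -2.4028   2.1534 -10.4373] torque [-0.6794 -0.7807 -0.0213]
```

View pics/l7.png

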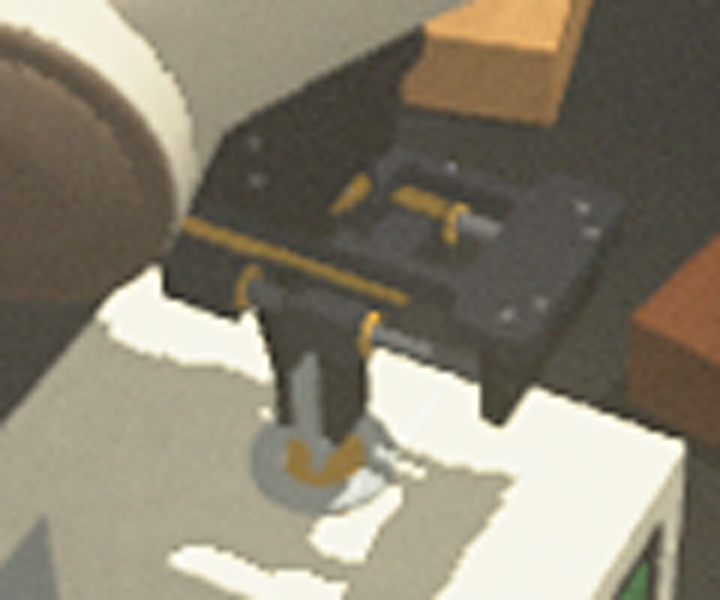

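Request:
jog_arm --pt "-0.0003 0.0003 0.001 0.06" --pt "-0.0003 0.0003 0.002 0" --pt "-0.0003 0.0003 0.0025 -0.06" --pt "-0.0003 0.0003 0.003 -0.06" --pt "-0.0003 0.0003 0.0035 0" --pt "-0.0003 0.0003 0.004 0.06" --pt "-0.0003 0.0003 0.0045 0.06" --pt "-0.0003 0.0003 0.005 0" --pt "-0.0003 0.0003 0.005 -0.06" --pt "-0.0003 0.0003 0.005 0"

```text
t: 23.97
tool_pos: [0.5174, -0.0359, 0.3018]
orientation: [[0.024, -1.0, -0.001], [-1.0, -0.024, 0.0], [-0.0, 0.001, -1.0]]
ft_force: [0.4, 0.2, 2.9]
opening: 0.0078
```

```bash
python3 chk.py l8
```

```text
t 23.97 tcp [ 0.5174 -0.0359  0.3018] ang_y -178.64 shift [-0.0021 -0.0001  0.0057] turn 0.0011884625180660993 open 0.0078 ft [0.4189 0.1532 2.9471] [ 0.0971 -0.3484 -0.0119] q [ 14.   17.7 -22.6  -0.  -49.8 -12.6]
tool-frame force [-0.1443 -0.4204 -2.9473] torque [ 0.3506 -0.0889  0.0117]
```

Now 5.7 mm remain, with low lateral forces.

Request:
jog_arm --pt "0 0 0.001 0.06" --pt "0 0 0.002 0" --pt "0 0 0.003 -0.06" --pt "0 0 0.004 -0.06" --pt "0 0 0.005 0" --pt "0 0 0.006 0.06" --pt "0 0 0.0065 0.06" --pt "0 0 0.007 0" --pt "0 0 0.007 -0.06" --pt "0 0 0.007 0"

```text
t: 24.85
tool_pos: [0.5178, -0.0358, 0.296]
orientation: [[0.025, -1.0, 0.001], [-1.0, -0.025, 0.0], [-0.0, -0.001, -1.0]]
ft_force: [0.3, 0.7, 8.7]
opening: 0.0074
```

```bash
python3 chk.py l9
```

```text
t 24.85 tcp [ 0.5178 -0.0358  0.296 ] ang_y -178.55 shift [-0.0021  0.0004 -0.0001] turn 0.0028050340646883533 open 0.0074 ft [0.3103 0.7242 8.689 ] [ 0.2341 -0.0014  0.0349] q [ 14.   18.1 -23.    0.  -48.8 -12.5]
tool-frame force [-0.7169 -0.3409 -8.6885] torque [ 0.0074 -0.234  -0.0345]
```

View pics/l9.png

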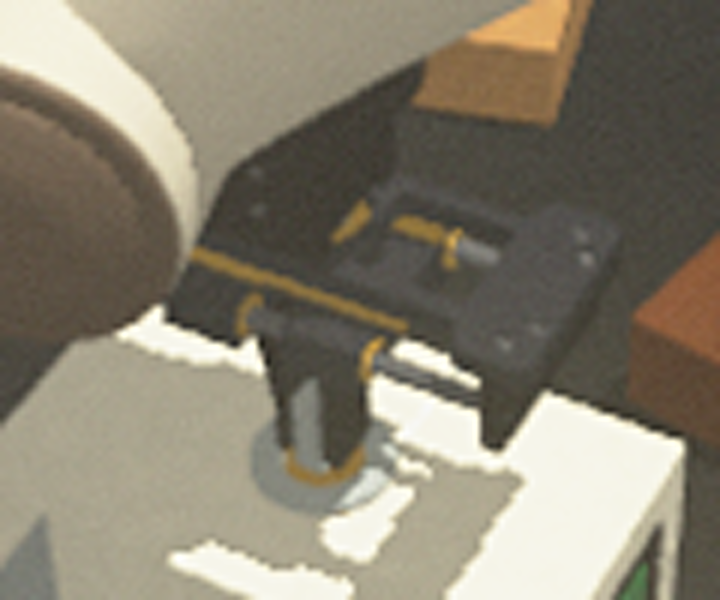

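It's at the expected full depth. I'll push further to confirm the shoulder is seated.

Request:
jog_arm --pt "0 0 0.0005 0.06" --pt "0 0 0.001 0.03" --pt "0 0 0.0015 -0.03" --pt "0 0 0.002 -0.06" --pt "0 0 0.002 -0.03" --pt "0 0 0.002 0.03" --pt "0 0 0.002 0.06" --pt "0 0 0.002 0" --pt "0 0 0.002 -0.06" --pt "0 0 0.002 0"

```text
t: 25.73
tool_pos: [0.5178, -0.0358, 0.2958]
orientation: [[0.026, -1.0, 0.002], [-1.0, -0.026, -0.0], [0.0, -0.002, -1.0]]
ft_force: [-4.1, 1.0, 17.9]
opening: 0.008
```

```bash
python3 chk.py l10
```

```text
t 25.73 tcp [ 0.5178 -0.0358  0.2958] ang_y -178.5 shift [-0.002   0.0004 -0.0003] turn 0.003607886254066221 open 0.008 ft [-4.0622  0.9703 17.8616] [0.6253 1.1272 0.0701] q [ 14.   18.1 -23.    0.1 -48.8 -12.5]
tool-frame force [ -1.069    3.9999 -17.8701] torque [-1.1104 -0.6547 -0.0692]
```

The key is solidly seated: z held at 0.2958 under 18 N while wiggling. Easing the push and starting the turn in steps.

Request:
jog_arm --pt "0 0 -0.0015 0.05" --pt "0 0 -0.0015 0.1" --pt "0 0 -0.0015 0.16" --pt "0 0 -0.0015 0.22" --pt "0 0 -0.0015 0.28" --pt "0 0 -0.0015 0.34" --pt "0 0 -0.0015 0.4" --pt "0 0 -0.0015 0.45" --pt "0 0 -0.0015 0.45" --pt "0 0 -0.0015 0.45" --force 55

```text
t: 26.62
tool_pos: [0.5174, -0.0358, 0.2959]
orientation: [[-0.413, -0.911, -0.0], [-0.911, 0.413, -0.0], [0.0, 0.0, -1.0]]
ft_force: [-2.2, 1.7, 12.7]
opening: 0.0077
```

```bash
python3 chk.py l11
```

```text
t 26.62 tcp [ 0.5174 -0.0358  0.2959] ang_y 155.61 shift [-0.0019  0.0008 -0.0002] turn -0.44823423722841843 open 0.0077 ft [-2.1963  1.6958 12.6574] [0.5342 0.6985 0.0663] q [ 14.   18.1 -23.    0.  -48.9 -38.4]
tool-frame force [ -0.6338   2.7029 -12.6571] torque [-0.8568 -0.1981 -0.0666]
```

View pics/l11.png

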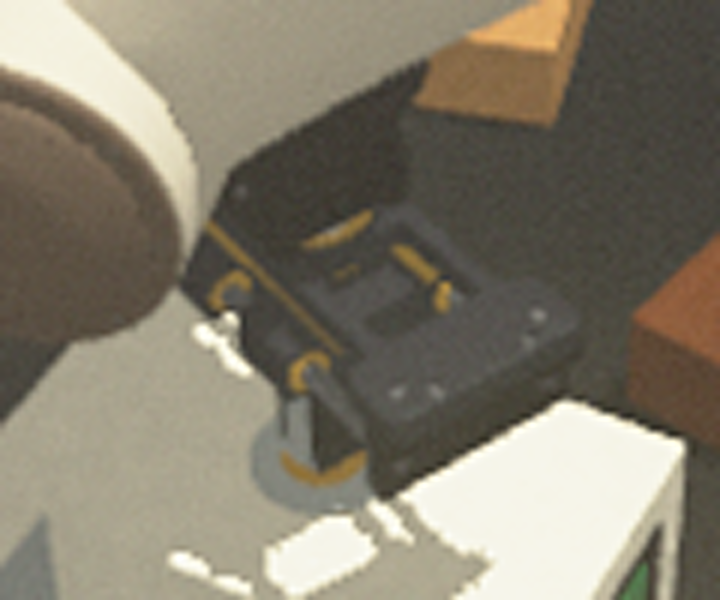

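Request:
jog_arm --pt "0 0.0002 0 0.08" --pt "0 0.0003 0 0.17" --pt "0 0.0003 0 0.26" --pt "0 0.0003 0 0.35" --pt "0 0.0003 0 0.44" --pt "0 0.0003 0 0.53" --pt "0 0.0003 0 0.62" --pt "0 0.0003 0 0.7" --pt "0 0.0003 0 0.7" --pt "0 0.0003 0 0.7"

```text
t: 27.5
tool_pos: [0.5165, -0.0352, 0.2959]
orientation: [[-0.903, -0.43, -0.002], [-0.43, 0.903, 0.001], [0.001, 0.002, -1.0]]
ft_force: [-5.2, 5.1, 14.4]
opening: 0.0078
```

```bash
python3 chk.py l12
```

```text
t 27.5 tcp [ 0.5165 -0.0352  0.2959] ang_y 115.49 shift [-0.0014  0.0009 -0.0002] turn -1.1483727703793365 open 0.0078 ft [-5.2456  5.1444 14.4193] [1.6713 1.3959 0.0919] q [ 14.1  18.1 -23.1  -0.1 -49.  -78.5]
tool-frame force [  2.5393   6.923  -14.4056] torque [-2.1093  0.5408 -0.0938]
```

The lateral force pattern says the key sits about 2 mm off-centre in the hand along its y. I'll compensate while turning on.

Request:
jog_arm --pt "0 0.0006 0 0" --pt "0 0.001 0 0.05" --pt "0.0001 0.0012 0 0.12" --pt "0.0001 0.0014 0 0.19" --pt "0.0002 0.0015 0 0.26" --pt "0.0002 0.0016 0 0.33" --pt "0.0003 0.0017 0 0.4" --pt "0.0003 0.0018 0 0.45" --pt "0.0003 0.0018 0 0.45" --pt "0.0003 0.0018 0 0.45"

```text
t: 28.38
tool_pos: [0.5158, -0.0339, 0.2959]
orientation: [[-1.0, 0.005, -0.001], [0.005, 1.0, 0.0], [0.001, 0.0, -1.0]]
ft_force: [-3.2, 3.8, 13.2]
opening: 0.0077
```

```bash
python3 chk.py l13
```

```text
t 28.38 tcp [ 0.5158 -0.0339  0.2959] ang_y 89.73 shift [-0.0016  0.0001 -0.0002] turn -1.5980773713399155 open 0.0077 ft [-3.2474  3.796  13.1992] [1.2091 0.9934 0.1633] q [  14.2   18.   -23.2   -0.   -48.9 -104.5]
tool-frame force [  3.2771   3.7863 -13.1946] torque [-1.2042  0.9992 -0.1639]
```

View pics/l13.png

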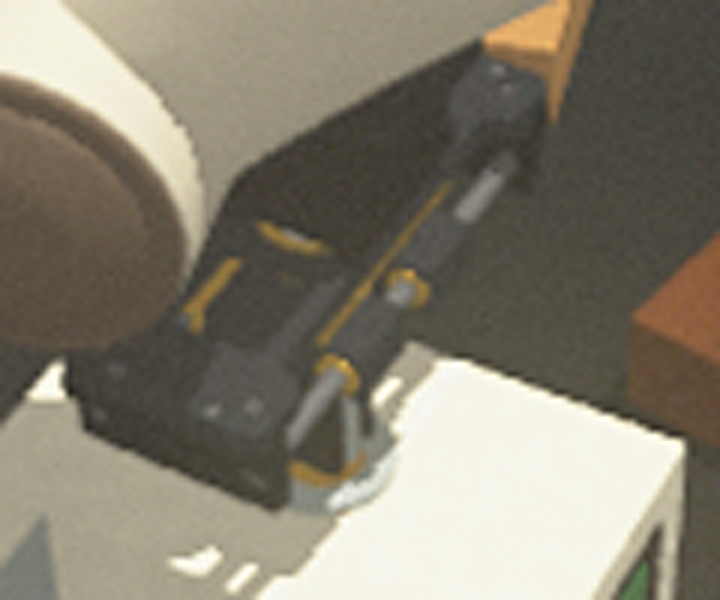

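Request:
jog_arm --pt "0.0003 0.0003 0 0.03" --pt "0.0004 0.0004 0 0.06" --pt "0.0004 0.0004 0 0.09" --pt "0.0004 0.0004 0 0.12" --pt "0.0004 0.0004 0 0.15" --pt "0.0004 0.0004 0 0.15" --pt "0.0004 0.0004 0 0.15" --pt "0.0004 0.0004 0 0.15" --pt "0.0004 0.0004 0 0.15" --pt "0.0004 0.0004 0 0.15"

```text
t: 29.27
tool_pos: [0.5157, -0.0335, 0.2959]
orientation: [[-0.988, 0.154, -0.0], [0.154, 0.988, 0.0], [0.0, 0.0, -1.0]]
ft_force: [-3.2, 2.8, 12.5]
opening: 0.0078
```

```bash
python3 chk.py l14
```

```text
t 29.27 tcp [ 0.5157 -0.0335  0.2959] ang_y 81.14 shift [-0.0018  0.     -0.0002] turn -1.7478740605533623 open 0.0078 ft [-3.2447  2.8161 12.5028] [0.9613 0.7182 0.136 ] q [  14.3   17.9  -23.2   -0.   -48.8 -113.1]
tool-frame force [  3.6415   2.2877 -12.5014] torque [-0.8393  0.8577 -0.1358]
```

Request:
jog_arm --pt "0.0002 0.0002 0 0.03" --pt "0.0002 0.0002 0 0.06" --pt "0.0002 0.0002 0 0.08" --pt "0.0002 0.0002 0 0.08" --pt "0.0002 0.0002 0 0.08" --pt "0.0002 0.0002 0 0.08" --pt "0.0002 0.0002 0 0.08" --pt "0.0002 0.0002 0 0.08" --pt "0.0002 0.0002 0 0.08" --pt "0.0002 0.0002 0 0.08"

```text
t: 30.15
tool_pos: [0.5156, -0.0333, 0.2959]
orientation: [[-0.973, 0.231, 0.0], [0.231, 0.973, 0.0], [-0.0, 0.0, -1.0]]
ft_force: [-3.0, 2.1, 12.4]
opening: 0.0072
```

```bash
python3 chk.py l15; python3 - <<'E'
from h import *
from plant import *
for i in range(5):
    d=camera("top"); s=state(); print((s["orientation"].T@s["ft_torque"])[2], s["ft_force"], s["tool_pos"])
E
```

```text
t 30.15 tcp [ 0.5156 -0.0333  0.2959] ang_y 76.64 shift [-0.0019 -0.0001 -0.0002] turn -1.8264361519924543 open 0.0072 ft [-2.9714  2.1339 12.3611] [0.841  0.5927 0.4341] q [  14.3   17.9  -23.3    0.   -48.8 -117.7]
tool-frame force [  3.383    1.3902 -12.3613] torque [-0.6814  0.771  -0.4341]
-0.42997452329945346 [-2.4953  2.3784 12.2774] [ 0.5156 -0.0333  0.2959]
-0.40348668360800666 [-2.3336  2.1466 11.8639] [ 0.5156 -0.0333  0.2959]
-0.47223868009083914 [-2.1381  3.019  12.0048] [ 0.5156 -0.0333  0.2959]
-0.4591128260462185 [-1.7841  2.4417 12.644 ] [ 0.5156 -0.0333  0.2959]
-0.44353919078594034 [-2.3226  2.3225 13.2741] [ 0.5156 -0.0333  0.2959]
```

View pics/l15.png

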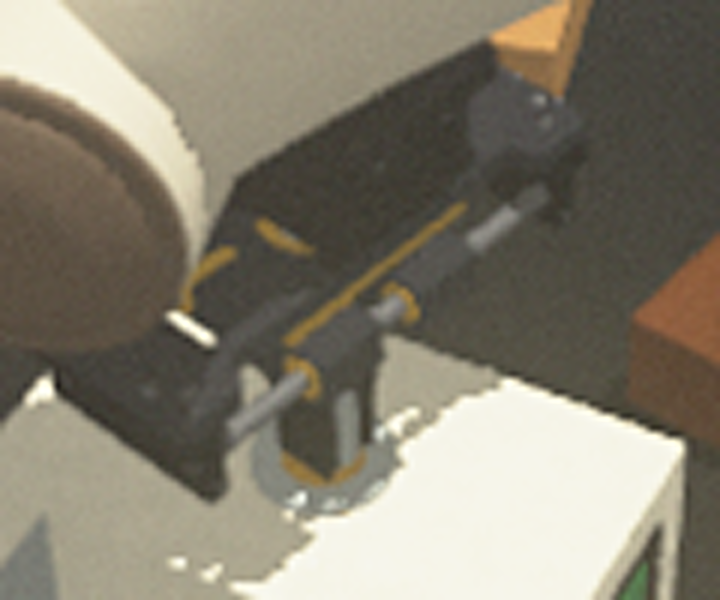

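The turning torque jumped from about 0.15 to 0.44 N m and stays there, so the cylinder is on its stop. One last look at the whole scene before handing in.

```bash
python3 - <<'E'
from h import *
from plant import *
d=camera("side"); cv2.imwrite("pics/final_side.png",d["img"]); t=camera("top"); cv2.imwrite("pics/final_top.png",t["img"])
E
```

```text
(no output)
```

View pics/final_side.png

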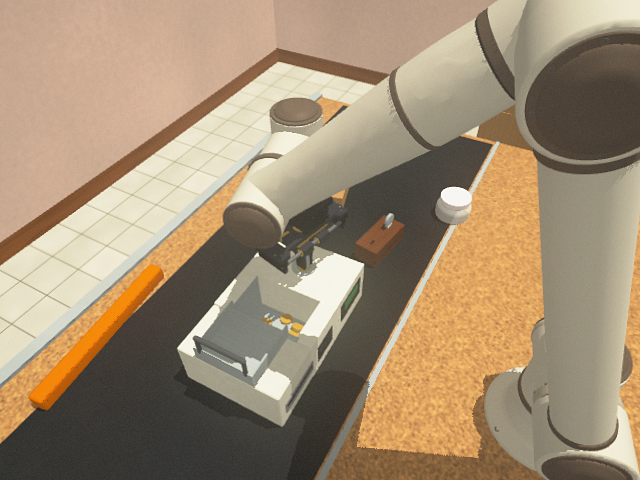

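View pics/final_top.png

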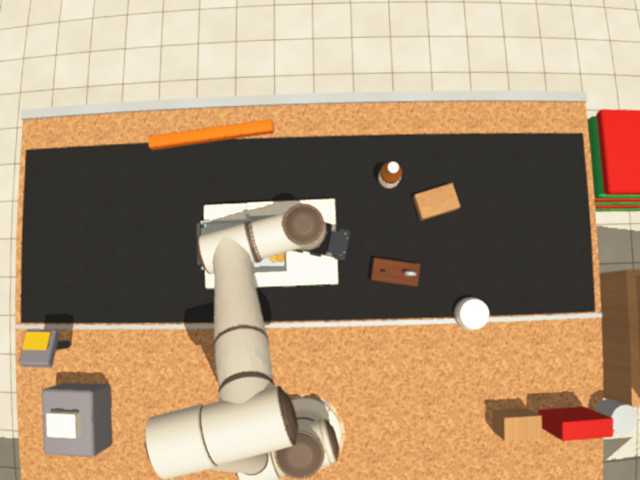

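The tray is flat, with its handle at about (220,355) in the side view. The tokens lie in the hopper near (285,322). The round key still stands in the rest at (389,220), and the bottle, carton and tub are where they were.

```bash
python3 - <<'E'
from plant import *
sign_off()
E
```

```text
the job is handed in; nothing more can be done
```

The job is done and handed in at about 30.5 s of the 72 s allowed, with the arm still gripping the key and holding it turned.

- **Tray:** I pinched the handle, tipped the tray to about 1.18 rad and lowered it flat again. Before I moved on, both cameras showed the tray flat and empty. All four tokens could be counted in the hopper in the top view.
- **Key:** I took the square-bowed key from the slot nearest the counter and pushed it into the lock with small yaw wiggles. It stopped at the expected depth, with the TCP at z = 0.2958 against a predicted 0.296, and held there under about 18 N.
- **Turn:** I turned the key clockwise to about 1.83 rad of hand rotation. The torque rose from about 0.15 to about 0.44 N m and stayed there, so the cylinder is on its stop. That is my evidence for the quarter turn, because the cylinder's angle can't be read from the pictures.
- **Bystanders:** The last pictures show the round key still in the rest, and the bottle, carton and tub in place.

**What disagreed:** the key sat about 2 mm off-centre in the grip along its width. It showed up as a sideways force of about 6 N during insertion and 7 N while turning. I corrected for it as I went.

In the final pictures the arm covers part of the hopper, so only some of the tokens show there. The full count comes from the earlier views.

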